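Load the battery bays, close the sticky panel and latch it

ROBOT

A 6-joint arm with a two-finger parallel gripper is mounted at the origin on the work surface. World frame = base frame: x ahead of the robot, y to its left, z up, the work surface at z = 0. Lengths are in m, angles in degrees, forces in N, time in s.
With the tool pointing down it reaches from about 0.4 to 0.825 m from the base axis. Payload 7 kg.
Tool frame: the origin (TCP) lies at the very end of the fingers, on their centre line; the grasp point (between the pads) lies 19 mm behind it; z points along the fingers, y is the line along which they close (so a half turn about z gives the same grasp; the last joint's range is limited). The gripper opens to 88 mm and grips with 3 to 60 N. Pads are 19 mm wide; open, the fingers measure 130 mm over their backs; the gripper's body (78 mm by 193 mm) begins 47 mm behind the grasp point.
Start: joints at [86.522, 20.546, 0.682, 0, -70.136, -16.507], TCP at [0.231, 0.634, 0.227] pointing down, gripper open.
Joint ranges: [-176.03, 176.03], [-82.01, 121.73], [-58.28, 71.71], [-173.87, 95.51], [-174.79, -0.11], [-173.66, 173.66]. Speed limits (degrees/s): [136.94, 136.94, 172.46, 180, 180, 180].

INTERFACE

Orientations are given as [roll, pitch, yaw] about the fixed x, y, z axes, in that order (R = Rz(yaw) Ry(pitch) Rx(roll)).
In Python, from plant import ctrl gives the robot as it stands.
- The arm moves only by the tool carry_out, never from a script. Its argument "deltas" is a list that holds one entry, the list of rows, each a list of 5 numbers: the shift along the tool's x, y, z scaled (see below), then the turn about the tool's z scaled (see below), then the opening, from -1 (shut) to 1 (fully open). A call has 1 to 5 rows; each row is the pose to reach, as a shift and turn from the pose commanded when the call began, along the tool's axes at that moment, turning the shorter way round; what a row does not reach only later rows make up. The controller multiplies each number of a shift by 20 cm and each number of a turn by 2 pi rad. A row lasts 1/10 s, in which the tool goes at most 50 mm and 8.59 degrees, less where a joint would pass 70% of its speed; a pose out of reach is approached as far as the arm can. A call with a number of a shift or a turn outside -1 to 1 is refused whole. A call with a gripper value outside its range is refused whole. The fingers move at their own pace and stop on an object; the grip force is fixed at half the most. Time passes only in rows, so rows that repeat a pose let the fingers close. It gives the time, the measured TCP pose, the force, the opening and the grip force at its end, in the units of the state.
- ctrl.get_obs(): the state, without advancing time (a new reading comes with each control period).
- ctrl.snapshot(name): name is "scene" or "top" or "wrist"; returns a dict with "color" (420x560x3 uint8, red, green, blue), "camera_matrix" (3x3 intrinsics, pixels), "R" (3x3) and "t" (3): a world point X has camera coordinates R X + t. Camera axes: x right, y down, z forward; pixel columns grow to the right and rows downward; lengths in m; the calibration is good to about 2 mm. The wrist camera is an equidistant fisheye: a pixel r from the principal point sees the ray r / f radians off the axis. A picture is of the moment at which its call begins. There is no depth.
- ctrl.close_job(): hands the job in; it is judged then, once.
Trained networks look in a picture, given as the dict that the camera call returned (one of the last four; its "shot" number tells which), for a name from the list of things; names that differ only in an ending like _2 or _b are one class to them, and where a whole thing is asked for, a point or a joint stands for the part that bears it (a point fixed in the world has none). Each returns a list of dicts, best first, with "p" (0 to 1); they miss things now and then, are a little off and sometimes report something else, mostly with a low value. They report only what shows in the picture. A call takes as long as a camera call. They do not tell look-alikes from the thing itself.
- ctrl.search_frame(picture, name): "centre" ([column, row] in pixels, amid what is visible of it).
- ctrl.silhouettes(picture, name): "mask" (420x560 bool, what is visible of it) and "centre" ([column, row] in pixels, amid what is visible of it).
- ctrl.spot_point(picture, name): "centre" ([column, row] in pixels: a listed point, or the origin of a listed thing).
The state is a dict: "clock": time; "joint_pos": joint angles; "qvel": joint speeds; "tau": joint torques, N m; "tool_pos": TCP position; "orientation": TCP orientation; "force": force on the tool from outside, world axes, zero at the start; "moment": the same for the moment, N m; "opening": finger opening in m; "gripper_force": force on a finger pad.
Only numpy, scipy, OpenCV 4.12 (cv2) and the standard library are available. Lean on these libraries where they do the work, as an engineer would, in place of code of your own. Each camera call takes 0.05 s, during which the arm holds its last target. There are 200 camera calls.

TASK

Take the orange transport blocks out of the green instrument base and put them in the tray, and lay each battery pack flat in a bay of its own. Then slide the grey panel fully home over the bays, pushing its two yellow tabs in turn so that it does not rack and jam, and finally press both blue latch covers down until they snap shut. Leave the screwdriver, the meter and the tape roll where they are.

Things in the scene. Friction and masses are not known exactly. Their poses are not given: they have to be found in the camera images.
- housing: Green instrument base fixed to the bench, 250 (x) x 380 mm. Origin under its centre on the bench; x = sliding direction of the panel (home at +x, the far side), y across to the left, z up. Three bays in the far half. Panel tracks at |y| 130-142 mm: ledge z 58, lip z 68-74. Side blocks to |y| 190, z 74. Stop wall at x 107, z 74. Fingers may pass anywhere over the base above z 86 save at wing, tabs and covers.
- deck (a point): Front edge middle of the fixed green circuit-board deck over the near half of the base: x -125 to 0 in the housing, |y| below 85 mm, top at z 80, parts on it to z 84; this point at x 0, z 80. A pale upright connector wing stands on it at x -119 to -105, |y| below 55 mm, up to z 130. The deck hides the panel's rear edge.
- bay1 (a point): Centre of an item seated in bay 1 (1 leftmost, pitch 62 mm), z 28 mm. A bay takes one 84 x 36 x 36 mm item lying along the housing's x, with about 4 mm play all round; floor z 10, corner walls up to z 32, open amid the long sides (46 mm, centred), so fingers closing along the housing's y can go down to z 12.
- bay2 (a point): Centre of an item seated in bay 2 (1 leftmost, pitch 62 mm), z 28 mm. A bay takes one 84 x 36 x 36 mm item lying along the housing's x, with about 4 mm play all round; floor z 10, corner walls up to z 32, open amid the long sides (46 mm, centred), so fingers closing along the housing's y can go down to z 12.
- bay3 (a point): Centre of an item seated in bay 3 (1 leftmost, pitch 62 mm), z 28 mm. A bay takes one 84 x 36 x 36 mm item lying along the housing's x, with about 4 mm play all round; floor z 10, corner walls up to z 32, open amid the long sides (46 mm, centred), so fingers closing along the housing's y can go down to z 12.
- pack1_c (a point): Centre of a battery pack: black block, 84 mm along its own x, 36 x 36 mm across, purple band round the middle, about 0.25 kg. It may lie on any of its four long sides. May be absent (None).
- pack2_c (a point): Centre of a battery pack: black block, 84 mm along its own x, 36 x 36 mm across, purple band round the middle, about 0.25 kg. It may lie on any of its four long sides. May be absent (None).
- pack3_c (a point): Centre of a battery pack: black block, 84 mm along its own x, 36 x 36 mm across, purple band round the middle, about 0.25 kg. It may lie on any of its four long sides. May be absent (None).
- block1_c (a point): Centre of a plain orange transport block, 84 mm along its own x, 36 x 36 mm across, about 0.08 kg, that starts seated in a bay. May be absent (None).
- block2_c (a point): Centre of a plain orange transport block, 84 mm along its own x, 36 x 36 mm across, about 0.08 kg, that starts seated in a bay. May be absent (None).
- block3_c (a point): Centre of a plain orange transport block, 84 mm along its own x, 36 x 36 mm across, about 0.08 kg, that starts seated in a bay. May be absent (None).
- tray: Open cardboard-coloured tray fixed to the bench, outside 170 (its x) x 160 mm, 30 mm high, walls and floor 5 mm. Origin under its centre on the bench. Takes two blocks side by side, lying along its x, 36 mm either side of the middle in y.
- panel: Grey sliding plate, loose in the track: 104 (x) x 275 x 8 mm; origin under its centre, axes as the housing's; top at z 66. It starts near and slides about 105 mm towards +x until against the stop (origin at housing x 55). Drag 2 to 8 N. With one tab over about 20 mm ahead of the other it racks and wedges; pushing the lagging tab frees it. Pushing one tab moves the other end little, up to half as far.
- tab_left (a point): Middle of the rear face (push it towards housing +x) of the left yellow tab on the panel, 113 mm left of its middle: 25 mm wide, 14 mm in x, standing from z 66 to 118; this point at z 92. Housing x of this point: about -30 mm at the start, 76 mm when home.
- tab_right (a point): Middle of the rear face (push it towards housing +x) of the right yellow tab on the panel, 113 mm right of its middle: 25 mm wide, 14 mm in x, standing from z 66 to 118; this point at z 92. Housing x of this point: about -30 mm at the start, 76 mm when home.
- cover_left (a joint): Angle (rad) of the left blue latch cover: 0 shut (level), about 0.8 open (its edge then at |y| 137, z 130 mm). Over-centre at about 0.3: pressed below that it snaps shut and stays, else it springs open. Needs 3 to 12 N on its free edge. Shut, it lies behind the yellow tab and locks the panel; with the panel not home the tab blocks it.
- cover_right (a joint): Angle (rad) of the right blue latch cover: 0 shut (level), about 0.8 open (its edge then at |y| 137, z 130 mm). Over-centre at about 0.3: pressed below that it snaps shut and stays, else it springs open. Needs 3 to 12 N on its free edge. Shut, it lies behind the yellow tab and locks the panel; with the panel not home the tab blocks it.
- cover_left_edge (a point): Top of the left blue latch cover near its free edge, 55 mm from the hinge. Plate 65 mm from hinge to edge, 40 mm wide along housing x, 7 mm thick, centred at housing x 52. Hinge line along x at y +182, z 82 mm; shut, the cover points inward over the track with this point at |y| 127, z 86.
- cover_right_edge (a point): Top of the right blue latch cover near its free edge, 55 mm from the hinge. Plate 65 mm from hinge to edge, 40 mm wide along housing x, 7 mm thick, centred at housing x 52. Hinge line along x at y -182, z 82 mm; shut, the cover points inward over the track with this point at |y| 127, z 86.
- driver: Screwdriver lying by, leave alone.
- meter: Yellow multimeter lying by, 130 x 75 x 34 mm, leave alone.
- taperoll: Amber tape roll, 90 mm across, leave alone.
Mind the look-alikes: they are no part of the job. Leave any turquoise or white look-alike of the part that bears block3_c alone.

How it is judged (in metres and radians):
On the way, in this order (a step that is already met when the one before it is completed fails the run):
1. every transport block lies in the tray and every pack in a bay of its own (((distance between pack1_c and bay1 below 0.014 m and angle between the x axis of pack1_c and the x axis of housing, either way round below 0.15 rad) or (distance between pack1_c and bay2 below 0.014 m and angle between the x axis of pack1_c and the x axis of housing, either way round below 0.15 rad) or (distance between pack1_c and bay3 below 0.014 m and angle between the x axis of pack1_c and the x axis of housing, either way round below 0.15 rad)) and ((distance between pack2_c and bay1 below 0.014 m and angle between the x axis of pack2_c and the x axis of housing, either way round below 0.15 rad) or (distance between pack2_c and bay2 below 0.014 m and angle between the x axis of pack2_c and the x axis of housing, either way round below 0.15 rad) or (distance between pack2_c and bay3 below 0.014 m and angle between the x axis of pack2_c and the x axis of housing, either way round below 0.15 rad)) and ((distance between pack3_c and bay1 below 0.014 m and angle between the x axis of pack3_c and the x axis of housing, either way round below 0.15 rad) or (distance between pack3_c and bay2 below 0.014 m and angle between the x axis of pack3_c and the x axis of housing, either way round below 0.15 rad) or (distance between pack3_c and bay3 below 0.014 m and angle between the x axis of pack3_c and the x axis of housing, either way round below 0.15 rad)) and x of block1_c in the frame of tray between -0.075 and 0.075 m and y of block1_c in the frame of tray between -0.07 and 0.07 m and z of each of block1_c, block2_c, block3_c in the frame of tray below 0.075 m and x of block2_c in the frame of tray between -0.075 and 0.075 m and y of block2_c in the frame of tray between -0.07 and 0.07 m and x of block3_c in the frame of tray between -0.075 and 0.075 m and y of block3_c in the frame of tray between -0.07 and 0.07 m), for 0.2 s.
2. both ends of the panel are home against the stop (x of each of tab_left, tab_right in the frame of housing above 0.071 m), for 0.2 s.
3. both latch covers are snapped shut (value of joint each of cover_left, cover_right below 0.08 rad), for 0.2 s.
At the end, for the whole second after the job is handed in: Each present pack lies along its bay with its centre within 14 mm of the seated place, each present block is inside the tray, both tabs of the panel are within 5 mm of home, both covers are shut (below 0.08 rad) and all is at rest (all of step 1 and all of step 2 and all of step 3 and linear speed of each of pack1, pack2, pack3, block1, block2, block3, panel below 0.02 m/s); the robot touches nothing.
It fails at once if the driver is moved more than 30 mm (distance of driver from where it was at the start of the episode above 0.03 m).
It fails at once if the meter is moved more than 30 mm (distance of meter from where it was at the start of the episode above 0.03 m).
It fails at once if the taperoll is moved more than 30 mm (distance of taperoll from where it was at the start of the episode above 0.03 m).
Of block1, block2, block3 only 1 to 2 are there at a start; the rules pass over those that are not, and their reading is None.
Of pack1, pack2, pack3 only 2 to 3 are there at a start; the rules pass over those that are not, and their reading is None.
At some moment in a run one of pack1, pack2, pack3 may be knocked a few centimetres aside while the robot is not near it.
Once in a run the grip may slacken for a moment while it holds something.
It also fails if it takes over 210 s, if anything falls off the work surface, if the arm or the gripper's body presses on something with over 40 N, if the wrist force passes 120 N, or if a joint passes its speed limit or range.

## Working session

There is one attempt and no reset: what is moved stays moved. The work goes in short steps, Python scripts to look and compute and a tool call to move; the robot and the scene stay as the last step left them, time stands still between calls to the robot, and variables do not carry over. Pictures are saved under pics/ and viewed, at most 14 in all, crops included, and the job is handed in when it is done.

Besides the shell and the picture viewer there is one more tool, called after ">>>" as name(argument=value, ...), one argument or row to a line, values as JSON. carry_out: Moves the arm, as the interface text tells. Its arguments: {"type":"object","properties":{"deltas":{"type":"array"}},"required":["deltas"]}

```bash
ls; mkdir -p pics; python3 - <<'E'
from plant import ctrl
import cv2
o=ctrl.get_obs();print(o)
for n in("scene","top"):
    s=ctrl.snapshot(n);cv2.imwrite(f"pics/{n}0.png",cv2.cvtColor(s["color"],cv2.COLOR_RGB2BGR))
    print(n,s["camera_matrix"],s["R"],s["t"])
E
```

```text
pics
{'clock': 0.0, 'joint_pos': array([ 8.65213129e+01,  2.05912862e+01,  6.33678430e-01, -2.10233595e-02,
       -7.01360718e+01, -1.65055644e+01]), 'qvel': array([ 0.09163353,  0.03495874, -0.05326968,  0.07740911, -0.06194077,
       -0.04554411]), 'tau': array([ 1.34705337e-03, -5.82720566e+01,  2.93057781e+01,  6.99706122e+00,
        7.29577179e-03, -1.50381425e-04]), 'tool_pos': array([0.23055627, 0.63387731, 0.22562081]), 'orientation': array([ 1.79904565e+02, -7.66899135e-03, -1.99914048e+01]), 'force': array([-0.16033055, -0.18492874,  0.37623528]), 'moment': array([-0.02201927, -0.03831126,  0.00647952]), 'gripper_force': 0.0, 'opening': 0.08754916545741336}
scene [[535.89271      0.         282.52226879]
 [  0.         535.89271    207.86738852]
 [  0.           0.           1.        ]] [[-0.46678073  0.88429552  0.01171219]
 [ 0.6761998   0.3654089  -0.639711  ]
 [-0.56997331 -0.29068499 -0.76852629]] [ 0.27725922 -0.27310154  1.60349579]
top [[453.1633054    0.         285.20678908]
 [  0.         453.1633054  207.79543795]
 [  0.           0.           1.        ]] [[-0.02188627 -0.99962084 -0.01670846]
 [-0.99129593  0.02386808 -0.12947085]
 [ 0.12982055  0.01372939 -0.99144245]] [-0.01892964  0.53617022  1.35162923]
```

View pics/scene0.png

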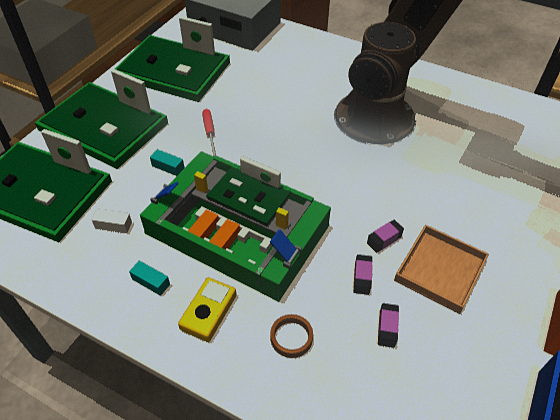

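View pics/top0.png

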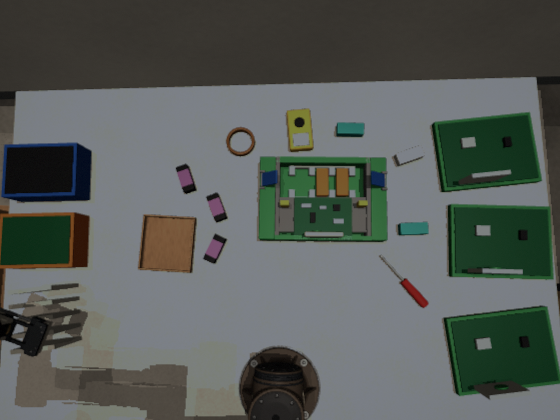

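```bash
cat > h.py <<'E'
from plant import ctrl
import numpy as np, cv2
from scipy.optimize import least_squares
def ray(s,uv):
    K=s["camera_matrix"];x=(uv[0]-K[0,2])/K[0,0];y=(uv[1]-K[1,2])/K[1,1]
    if s.get("name")=="wrist":
        r=np.hypot(x,y);d=np.array([x/r*np.sin(r),y/r*np.sin(r),np.cos(r)]) if r>1e-9 else np.array([0,0,1.])
    else: d=np.array([x,y,1.])
    R=np.array(s["R"]);return -R.T@np.array(s["t"]),R.T@d
def onz(s,uv,z):
    c,d=ray(s,uv);return (c+d*(z-c[2])/d[2])[:2]
def proj(s,X):
    K=s["camera_matrix"];c=np.array(s["R"])@np.array(X)+s["t"]
    if s.get("name")=="wrist":
        q=np.hypot(c[0],c[1]);r=np.arctan2(q,c[2]);c=np.array([c[0]/q*r,c[1]/q*r,1])
    return np.array([K[0,0]*c[0]/c[2]+K[0,2],K[1,1]*c[1]/c[2]+K[1,2]])
def snap(n):
    s=dict(ctrl.snapshot(n));s["name"]=n;return s
def save(s,f): cv2.imwrite(f,cv2.cvtColor(s["color"],cv2.COLOR_RGB2BGR))
def Rz(a): return np.array([[np.cos(a),-np.sin(a),0],[np.sin(a),np.cos(a),0],[0,0,1]])
def world(p,X): return np.array([p[0],p[1],0])+Rz(p[2])@np.array(X)
E
python3 - <<'E'
from h import *
np.set_printoptions(precision=4,suppress=True)
obs=[]
P={"deck":(0,0,.08),"bay1":None,"bay2":None,"bay3":None,"tab_left":(-.03,.113,.092),"tab_right":(-.03,-.113,.092),"housing":(0,0,0)}
sn={n:snap(n) for n in("top","scene")}
for n,s in sn.items():
    for k in list(P)+["pack1_c","block1_c","tray","driver","meter","taperoll"]:
        for d in ctrl.spot_point(s,k):
            if d["p"]<.3: continue
            z={"pack1_c":.018,"block1_c":.028,"deck":.08,"tab_left":.092,"tab_right":.092}.get(k,.028 if "bay" in k else 0)
            print(n,k,round(d["p"],2),np.array(d["centre"]).round(1),onz(s,d["centre"],z))
    for d in ctrl.silhouettes(s,"pack1"):
        if d["p"]<.3: continue
        c=cv2.findContours(d["mask"].astype(np.uint8),0,2)[0];c=max(c,key=len)[:,0]
        w=np.array([onz(s,q,.03) for q in c],np.float32)*1000
        print(n,"mask",d["p"],d["centre"],cv2.minAreaRect(w))
E
```

```text
top deck 0.67 [324.3 193.9] [ 0.5684 -0.1487]
top bay1 0.94 [340.1 183. ] [ 0.6096 -0.2024]
top bay1 0.91 [300.8 183.1] [ 0.6124 -0.0811]
top bay1 0.91 [320.6 185. ] [ 0.6049 -0.1421]
top bay2 0.94 [340.1 183. ] [ 0.6096 -0.2024]
top bay2 0.91 [300.8 183.1] [ 0.6124 -0.0811]
top bay2 0.91 [320.6 185. ] [ 0.6049 -0.1421]
top bay3 0.94 [340.1 183. ] [ 0.6096 -0.2024]
top bay3 0.91 [300.8 183.1] [ 0.6124 -0.0811]
top bay3 0.91 [320.6 185. ] [ 0.6049 -0.1421]
top tab_left 0.9 [283.5 206.9] [ 0.5309 -0.0271]
top tab_right 0.57 [365.2 204.6] [ 0.5319 -0.2662]
top housing 0.76 [323.9 198.4] [ 0.567  -0.1529]
top pack1_c 0.86 [213.1 249. ] [0.4156 0.193 ]
top tray 0.9 [170.  247.4] [0.4244 0.3307]
top driver 0.76 [405.1 280.1] [ 0.3083 -0.3926]
top meter 0.92 [297.9 133.4] [ 0.7795 -0.0767]
top taperoll 0.65 [239.8 142.9] [0.7531 0.11  ]Traceback (most recent call last):
  File "<stdin>", line 12, in <module>
ValueError: it knows: bay, block1, block2, block3, cover_left, cover_left_edge, cover_right, cover_right_edge, deck, driver, housing, meter, pack1, pack2, pack3, panel, tab_left, tab_right, taperoll, tray
```

```bash
python3 - <<'E'
from h import *
np.set_printoptions(precision=4,suppress=True)
sn={n:snap(n) for n in("top","scene")}
res=[]
for n,s in sn.items():
    for k in ("bay1","deck","housing","tab_left","tab_right","cover_left_edge","cover_right_edge","tray","pack1_c","pack2_c","pack3_c","block1_c","block2_c"):
        try: D=ctrl.spot_point(s,k)
        except ValueError as e: continue
        for d in D:
            if d["p"]>.3: res.append((n,k,d["centre"]))
            if d["p"]>.3 and k[:4] in("tray","pack","bloc"): print(n,k,round(d["p"],2),np.array(d["centre"]).round(1),onz(s,d["centre"],{"t":0,"p":.018,"b":.028}[k[0]]))
L={"deck":(0,0,.08),"tab_left":(-.03,.113,.092),"tab_right":(-.03,-.113,.092),"housing":(0,0,0),"cover_left_edge":(.052,.182-.055*np.cos(.8)+.003,.082+.055*np.sin(.8)+.003),"cover_right_edge":(.052,-.182+.055*np.cos(.8)-.003,.082+.055*np.sin(.8)+.003)}
def f(v,full=False):
    r=[];o=[]
    for n,k,c in res:
        s=sn[n]
        if k in L: e=proj(s,world(v,L[k]))-c
        elif k=="bay1":
            e=min((proj(s,world(v,(v[3],(2-i)*.062-.062*0-.0,.028)))-c for i in (1,2,3)),key=np.linalg.norm)
        else: continue
        r+=list(e);o.append((n,k,e))
    return o if full else np.array(r)
q=least_squares(f,[.57,-.147,0,.04],loss="soft_l1")
print("housing",q.x)
for a in f(q.x,True):print(a)
for n,s in sn.items():
    hsv=cv2.cvtColor(s["color"],cv2.COLOR_RGB2HSV)
    for nm,lo,hi,z in(("purple",(135,60,50),(165,255,255),.03),("orange",(5,150,150),(15,255,255),.044)):
        m=cv2.inRange(hsv,lo,hi);N,l,st,ce=cv2.connectedComponentsWithStats(m)
        for i in range(1,N):
            if st[i,4]>40: print(n,nm,st[i,4],ce[i].round(1),onz(s,ce[i],z))
E
```

```text
top tray 0.57 [169.7 245. ] [0.4319 0.3317]
top pack1_c 0.57 [213.5 248.3] [0.4178 0.1918]
top pack1_c 0.54 [300.2 182.6] [ 0.6158 -0.0795]
top pack2_c 0.7 [217.4 202.6] [0.5591 0.1794]
top pack2_c 0.34 [322.9 199.9] [ 0.5596 -0.1484]
top pack3_c 0.8 [188.7 180.4] [0.6316 0.2693]
top block1_c 0.75 [402.6 279.4] [ 0.3115 -0.3784]
top block2_c 0.55 [323.  183.8] [ 0.6084 -0.1496]
scene tray 0.9 [441.8 271.4] [0.4399 0.3401]
scene pack1_c 0.96 [384.5 234.2] [0.4153 0.185 ]
scene pack2_c 0.7 [362.9 273.8] [0.5455 0.1821]
scene pack2_c 0.5 [170.  187.3] [ 0.5367 -0.3601]
scene pack3_c 0.87 [388.5 328.6] [0.6475 0.2826]
scene block2_c 0.72 [384.2 236.3] [0.4294 0.188 ]
scene block2_c 0.59 [225.  236.2] [ 0.6097 -0.1471]
housing [ 0.5631 -0.1447 -0.0391  0.0497]
('top', 'bay1', array([0.2503, 1.2651]))
('top', 'bay1', array([-0.2931, -1.8578]))
('top', 'bay1', array([0.997 , 1.1198]))
('top', 'deck', array([-1.1862,  2.0987]))
('top', 'housing', array([-0.6682, -0.3279]))
('top', 'tab_left', array([ 0.7607, -0.0919]))
('top', 'tab_right', array([-0.1002,  0.248 ]))
('top', 'cover_left_edge'
[... 434 characters left out ...]
8728, -0.3637]))
('scene', 'tab_left', array([ 3.7605, -0.2061]))
('scene', 'tab_right', array([ 1.4009, -0.1949]))
('scene', 'tab_right', array([ -84.7991, -160.0949]))
('scene', 'cover_left_edge', array([0.3054, 0.1828]))
('scene', 'cover_right_edge', array([1.5852, 3.3804]))
top purple 198 [184.9 177.3] [0.6393 0.2786]
top purple 206 [215.8 206.3] [0.5459 0.1822]
top purple 205 [214.1 248.5] [0.4167 0.1879]
scene purple 345 [387.1 233.5] [0.4197 0.1913]
scene purple 321 [363.3 269.8] [0.5431 0.1805]
scene purple 397 [389.  320.8] [0.6367 0.2776]
scene orange 362 [202.6 222.7] [ 0.6104 -0.2082]
scene orange 380 [224.  232.7] [ 0.6118 -0.1472]
scene orange 3086 [442.1 268.9] [0.4659 0.3379]
```

>>> carry_out(
  deltas=[
    [[0.84,0.325,0,0,1],[0.84,0.325,0,0,1],[0.84,0.325,0,0,1],[0.84,0.325,0,0,1],[0.84,0.325,0,0,1]],
  ],
)

```text
clock: 2.75
tool_pos: [0.369, 0.5132, 0.227]
orientation: [-180.0, -0.0, -20.2]
force: [-0.4, 0.7, 0.2]
opening: 0.0877
gripper_force: 0.0
```

>>> carry_out(
  deltas=[
    [[0.84,0.325,0,0,1],[0.84,0.325,0,0,1],[0.84,0.325,0,0,1],[0.84,0.325,0,0,1],[0.84,0.325,0,0,1]],
  ],
)

```text
clock: 3.25
tool_pos: [0.5043, 0.395, 0.2264]
orientation: [180.0, -0.0, -20.2]
force: [0.5, -0.1, 0.4]
opening: 0.0876
gripper_force: 0.0
```

>>> carry_out(
  deltas=[
    [[0.6,0.2,0,0,1],[0.6,0.2,0,0,1],[0.6,0.2,0,0,1],[0.6,0.2,0,0,1],[0.6,0.2,0,0,1]],
  ],
)

```text
clock: 3.75
tool_pos: [0.6011, 0.3188, 0.2261]
orientation: [180.0, 0.0, -20.0]
force: [-0.5, 0.7, -0.7]
opening: 0.0876
gripper_force: 0.0
```

```bash
python3 - <<'E'
from h import *
np.set_printoptions(precision=4,suppress=True)
o=ctrl.get_obs();print(o["clock"],o["tool_pos"],o["orientation"])
s=snap("wrist");w=s["color"]
t=snap("scene")["color"]
print(s["camera_matrix"],s["R"],-np.array(s["R"]).T@s["t"])
im=np.hstack([cv2.resize(w,(400,300)),cv2.resize(t,(400,300))])
cv2.imwrite("pics/a1.png",cv2.cvtColor(im,cv2.COLOR_RGB2BGR))
E
```

```text
3.75 [0.6011 0.3188 0.2261] [179.9807   0.0261 -20.0404]
[[325.1923   0.     283.7211]
 [  0.     325.1923 212.3296]
 [  0.       0.       1.    ]] [[-0.3439 -0.939   0.0016]
 [-0.8944  0.3281  0.304 ]
 [-0.286   0.1032 -0.9527]] [0.6791 0.2895 0.385 ]
```

View pics/a1.png

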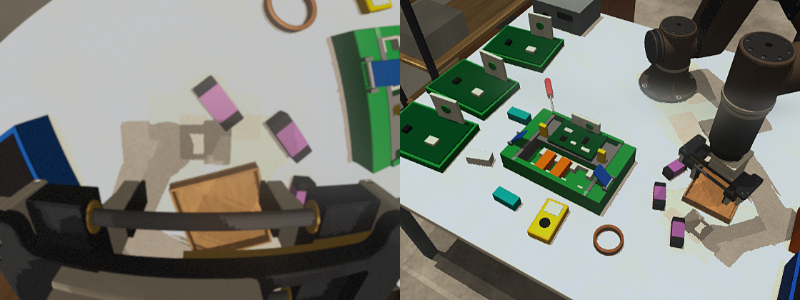

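```bash
cat >> h.py <<'E'
from scipy.optimize import minimize
def cub(p,dims,z0):
    L,W,H=dims
    return [world(p,(a*L/2,b*W/2,z0+c*H)) for a in(-1,1) for b in(-1,1) for c in(0,1)]
def fit(s,m,p0,dims=(.084,.036,.036),z0=0.,face=False):
    """match the outline of a cuboid (or its top face) to the mask; returns pose and IoU"""
    m=m.astype(np.uint8)
    def cost(p):
        P=[q for i,q in enumerate(cub(p,dims,z0)) if (i%2 or not face)]
        h=cv2.convexHull((np.array([proj(s,q) for q in P])*16).astype(np.int32))
        r=np.zeros_like(m);cv2.fillConvexPoly(r,h,1,shift=4)
        return 1-(r&m).sum()/max(1,(r|m).sum())
    best=None
    for a in np.arange(4)*np.pi/4+p0[2]:
        q=minimize(cost,[p0[0],p0[1],a],method="Nelder-Mead",options=dict(initial_simplex=[[p0[0],p0[1],a],[p0[0]+.01,p0[1],a],[p0[0],p0[1]+.01,a],[p0[0],p0[1],a+.3]],xatol=1e-4,fatol=1e-4))
        if best is None or q.fun<best.fun: best=q
    return best.x,1-best.fun
def packs(s,z0=0.,minA=100):
    hsv=cv2.cvtColor(s["color"],cv2.COLOR_RGB2HSV)
    pu=cv2.inRange(hsv,(135,60,50),(165,255,255));bk=cv2.inRange(hsv,(0,0,0),(180,255,55))
    N,l,st,ce=cv2.connectedComponentsWithStats(pu);out=[]
    for i in range(1,N):
        if st[i,4]<minA: continue
        c=onz(s,ce[i],z0+.03)
        near=np.zeros_like(pu);cv2.fillConvexPoly(near,cv2.convexHull(np.array([proj(s,(c[0]+.06*np.cos(t),c[1]+.06*np.sin(t),z0+.018)) for t in np.arange(0,6.3,.2)]).astype(np.int32)),255)
        m=(pu|bk)&near;m=cv2.morphologyEx(m,cv2.MORPH_CLOSE,np.ones((5,5)));
        n2,l2,s2,_=cv2.connectedComponentsWithStats(cv2.morphologyEx(m,cv2.MORPH_OPEN,np.ones((3,3))))
        j=l2[int(ce[i][1]),int(ce[i][0])]
        p,iou=fit(s,l2==j,(c[0],c[1],0.),z0=z0)
        out.append((p[:2].round(4),round((np.degrees(p[2])+90)%180-90,1),round(iou,3),ce[i].round()))
    return out
def wait_obs():
    o=ctrl.get_obs();print(round(o["clock"],2),o["tool_pos"].round(4),o["orientation"].round(1),o["force"].round(1),round(o["opening"],4),o["gripper_force"]);return o
E
python3 - <<'E'
from h import *
for n in("wrist","top","scene"):
    for a in packs(snap(n),minA=40): print(n,a)
E
```

```text
wrist (array([0.6316, 0.2766]), np.float64(18.5), np.float64(0.585), array([306., 144.]))
wrist (array([0.5236, 0.172 ]), np.float64(24.3), np.float64(0.52), array([409., 194.]))
wrist (array([0.4124, 0.1602]), np.float64(39.3), np.float64(0.439), array([420., 273.]))
top (array([0.6388, 0.2927]), np.float64(44.3), np.float64(0.638), array([185., 178.]))
top (array([0.545 , 0.1832]), np.float64(22.8), np.float64(0.835), array([216., 206.]))
top (array([0.4176, 0.1896]), np.float64(-27.1), np.float64(0.826), array([214., 249.]))
scene (array([0.4141, 0.1903]), np.float64(-28.0), np.float64(0.841), array([387., 234.]))
scene (array([0.5448, 0.1811]), np.float64(18.0), np.float64(0.889), array([363., 270.]))
scene (array([0.6376, 0.2781]), np.float64(15.8), np.float64(0.909), array([389., 321.]))
```

>>> carry_out(
  deltas=[
    [[0.24,0.95,-0.1,0,1],[0.24,0.95,-0.1,0,1],[0.24,0.95,-0.1,0,1],[0.24,0.95,-0.1,0,1],[0.24,0.95,-0.1,0,1]],
  ],
)

```text
clock: 4.5
tool_pos: [0.5804, 0.1202, 0.2484]
orientation: [-179.9, -0.1, -20.1]
force: [0.2, 1.5, 0.3]
opening: 0.0877
gripper_force: 0.0
```

>>> carry_out(
  deltas=[
    [[0.24,0.95,-0.1,0,1],[0.24,0.95,-0.1,0,1],[0.24,0.95,-0.1,0,1],[0.24,0.95,-0.1,0,1],[0.24,0.95,-0.1,0,1]],
  ],
)

```text
clock: 5.0
tool_pos: [0.561, -0.0746, 0.2677]
orientation: [-180.0, -0.1, -20.2]
force: [0.4, 0.8, 0.2]
opening: 0.0877
gripper_force: 0.0
```

>>> carry_out(
  deltas=[
    [[0.12,0.49,0,-0.05,1],[0.12,0.49,0,-0.05,1],[0.12,0.49,0,-0.05,1],[0.12,0.49,0,-0.05,1],[0.12,0.49,0,-0.05,1]],
  ],
)

```text
clock: 5.5
tool_pos: [0.5508, -0.1707, 0.2666]
orientation: [-180.0, -0.0, -2.0]
force: [0.1, 0.6, -0.1]
opening: 0.0878
gripper_force: 0.0
```

```bash
python3 - <<'E'
from h import *
wait_obs()
s=snap("wrist");save(s,"pics/w2.png")
E
```

```text
5.5 [ 0.5508 -0.1707  0.2666] [-180.   -0.   -2.] [ 0.1  0.6 -0.1] 0.0878 0.0
```

View pics/w2.png

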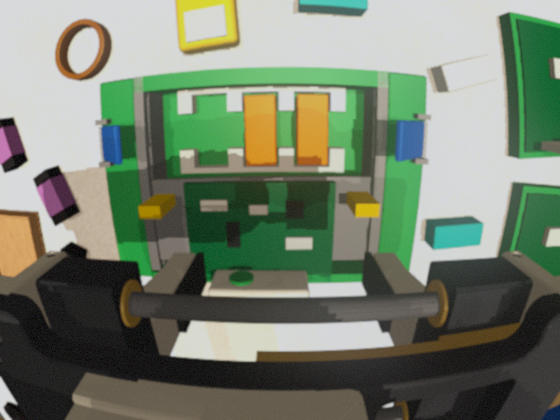

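```bash
cat >> h.py <<'E'
def oranges(s,z=.046,minA=200):
    hsv=cv2.cvtColor(s["color"],cv2.COLOR_RGB2HSV);m=cv2.inRange(hsv,(8,170,150),(20,255,255))
    N,l,st,ce=cv2.connectedComponentsWithStats(m);o=[]
    for i in range(1,N):
        if st[i,4]>minA:
            c=onz(s,ce[i],z);p,iou=fit(s,l==i,(c[0],c[1],0.),z0=z-.036,face=True)
            o.append((p[:2].round(4),round((np.degrees(p[2])+90)%180-90,1),round(iou,3),ce[i].round()))
    return o
E
python3 - <<'E'
from h import *
np.set_printoptions(precision=4,suppress=True)
s=snap("wrist")
for a in oranges(s): print(a)
C=[((103,82),(.125,.19,.074)),((424,75),(.125,-.19,.074)),((190,182),(0,.085,.08)),((334,180),(0,-.085,.08))]
for k in ("bay1","deck","tab_left","tab_right","cover_left_edge","cover_right_edge","housing"):
    for d in ctrl.spot_point(s,k): 
        if d["p"]>.3: print(k,round(d["p"],2),np.round(d["centre"],1),onz(s,d["centre"],{"b":.028,"d":.08,"t":.092,"c":.125,"h":0}[k[0]]))
def f(v): return np.concatenate([proj(s,world(v,X))-u for u,X in C])
q=least_squares(f,[.563,-.145,-.04]);print(q.x,f(q.x).round(1))
for i in(1,2,3):print(i,world(q.x,(.05,(2-i)*.062,.028)),proj(s,world(q.x,(.05,(2-i)*.062,.01))))
hsv=cv2.cvtColor(s["color"],cv2.COLOR_RGB2HSV)
print(hsv[140:150,0:22:3,2],hsv[180:195,35:80:4,2])
E
```

```text
(array([ 0.6129, -0.1473]), np.float64(-2.1), np.float64(0.809), array([260., 134.]))
(array([ 0.6096, -0.2069]), np.float64(-1.6), np.float64(0.758), array([311., 136.]))
bay1 0.57 [209.1 128.3] [ 0.6188 -0.0823]
deck 0.62 [255.5 178.4] [ 0.5633 -0.1414]
tab_left 0.83 [159.4 209.7] [ 0.5356 -0.0307]
tab_left 0.43 [113.7 143.5] [0.6153 0.0168]
cover_left_edge 0.67 [114.7 142.8] [ 0.6177 -0.0034]
cover_right_edge 0.89 [403.8 138.8] [ 0.6078 -0.2892]
housing 0.49 [159.  209.3] [0.5091 0.0095]
[ 0.56   -0.1461 -0.029 ] [-3.2  0.1  4.4 -1.  -5.3  0.6  3.7  0.9]
1 [ 0.6118 -0.0856  0.028 ] [215.0333 132.735 ]
2 [ 0.61   -0.1475  0.028 ] [262.9849 131.3079]
3 [ 0.6082 -0.2095  0.028 ] [311.8372 131.0544]
[[196 196 176  85  89  88  87 141]
 [196 195 182  81  88  83  85 128]
 [196 195 187  87  84  85  84 111]
 [197 196 193  96  86  88  86  96]
 [196 196 197  98  85  88  89  92]
 [195 194 196 112  86  87  83  87]
 [196 195 194 127  86  84  88  83]
 [195 194 196 145  86  87  87  85]
 [196 195 196 161  86  90  88  87]
 [196 197 196 175  85  89  86  85]] [[ 50  48  27 102  92  72  73  70 150 192 189 188]
 [ 72  42  42 130 103  76  73  74 138 191 189 188]
 [105  46  71 134 114  70  69  73 123 193 189 187]
 [138  47 108 138 124  73  73  74 106 193 188 189]
 [161  74 135 138 129  76  73  71  92 189 186 188]
 [182 125 144 138 135  71  71  72  79 184 190 187]
 [198 168 146 138 138  76  73  73  76 176 189 188]
 [207 187 150 138 140  80  77  72  73 169 189 188]
 [212 196 156 134 135  81  77  75  72 162 187 187]
 [216 196 153 138 137  93  73  82  74 150 187 186]
 [219 195 149 137 136 106  73  73  74 134 190 188]
 [220 196 147 137 137 115  72  73  75 118 191 188]
 [220 195 154 136 138 124  70  73  75 103 192 190]
 [220 199 157 136 136 131  71  73  76  88 189 192]
 [219 201 158 136 140 137  72  75  75  83 184 190]]
```

>>> carry_out(
  deltas=[
    [[0.3,0.175,0.48,0,0.09],[0.3,0.175,0.48,0,0.09],[0.3,0.175,0.48,0,0.09],[0.3,0.175,0.48,0,0.09],[0.3,0.175,0.48,0,0.09]],
  ],
)

```text
clock: 6.45
tool_pos: [0.6094, -0.2087, 0.171]
orientation: [180.0, 0.0, -2.0]
force: [-1.1, 1.3, 0.5]
opening: 0.0532
gripper_force: 0.0
```

```bash
sed -i 's/(180,255,55)/(180,255,105)/' h.py; python3 - <<'E'
from h import *
o=wait_obs()
s=snap("wrist");save(s,"pics/w3.png")
for a in oranges(s): print(a)
print(proj(s,o["tool_pos"]),[proj(s,o["tool_pos"]+np.array([0,d,0])) for d in(-.024,.024)])
E
```

```text
6.45 [ 0.6094 -0.2087  0.171 ] [180.   0.  -2.] [-1.1  1.3  0.5] 0.0532 0.0
(array([0.7526, 0.0645]), np.float64(-5.2), np.float64(0.163), array([22., 92.]))
(array([ 0.6137, -0.2082]), np.float64(-0.9), np.float64(0.351), array([281., 171.]))
(array([ 0.6145, -0.1459]), np.float64(-2.1), np.float64(0.416), array([211., 177.]))
(array([ 0.5775, -0.2057]), np.float64(22.1), np.float64(0.204), array([279., 226.]))
(array([ 0.5543, -0.1295]), np.float64(-30.2), np.float64(0.156), array([218., 236.]))
[281.70917097 268.24545897] [array([325.2928466, 266.5178036]), array([238.34932591, 269.30298123])]
```

View pics/w3.png

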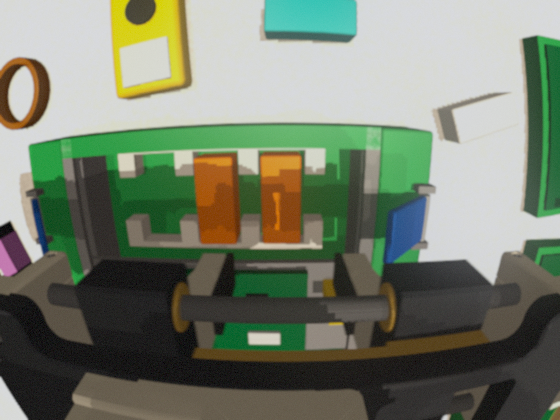

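```bash
sed -i 's/(8,170,150),(20,255,255)/(4,150,50),(18,255,255)/' h.py; python3 - <<'E'
from h import *
s=snap("wrist")
for a in oranges(s): print(a)
for uv in((260,152),(301,152),(260,243),(301,243),(195,155),(238,155),(195,243),(238,243)): print(uv,onz(s,uv,.046).round(4))
E
```

```text
(array([0.7315, 0.0688]), np.float64(-76.7), np.float64(0.338), array([23., 93.]))
(array([ 0.6141, -0.2073]), np.float64(-1.2), np.float64(0.927), array([281., 199.]))
(array([ 0.6153, -0.1484]), np.float64(-3.1), np.float64(0.929), array([218., 198.]))
(260, 152) [ 0.6582 -0.1907]
(301, 152) [ 0.6568 -0.2267]
(260, 243) [ 0.572  -0.1859]
(301, 243) [ 0.5706 -0.2249]
(195, 155) [ 0.6588 -0.1316]
(238, 155) [ 0.6564 -0.171 ]
(195, 243) [ 0.5735 -0.1219]
(238, 243) [ 0.5726 -0.1647]
```

>>> carry_out(
  deltas=[
    [[0.015,-0.328,0,0,0.09],[0.015,-0.328,0,0,0.09],[0.015,-0.328,0.2,0,0.09],[0.015,-0.328,0.4,0,0.09],[0.015,-0.328,0.555,0,0.09]],
  ],
)

```text
clock: 7.05
tool_pos: [0.6146, -0.1422, 0.0599]
orientation: [-180.0, -0.1, -1.9]
force: [0.0, 0.2, -0.7]
opening: 0.0477
gripper_force: 0.0
```

```bash
python3 - <<'E'
from h import *
o=wait_obs()
s=snap("wrist");save(s,"pics/w4.png")
for a in oranges(s): print(a)
print([proj(s,o["tool_pos"]+np.array([0,d,0])) for d in(-.024,0,.024)])
E
```

```text
7.05 [ 0.6146 -0.1422  0.0599] [-1.8e+02 -1.0e-01 -1.9e+00] [ 0.   0.2 -0.7] 0.0477 0.0
(array([0.7293, 0.0533]), np.float64(-44.2), np.float64(0.581), array([13., 82.]))
(array([ 0.6169, -0.1466]), np.float64(-1.9), np.float64(0.824), array([289., 240.]))
(array([ 0.6168, -0.2057]), np.float64(3.1), np.float64(0.603), array([384., 224.]))
[array([325.30785815, 266.63235432]), array([281.72157176, 268.29158121]), array([238.36064656, 269.28040875])]
```

View pics/w4.png

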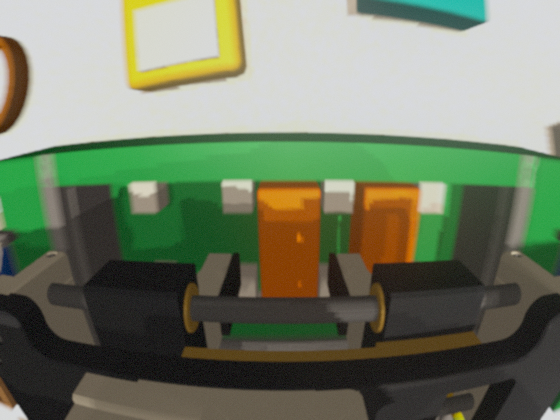

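>>> carry_out(
  deltas=[
    [[0,0,0.03,0,0.09],[0,0,0.06,0,0.09],[0,0,0.08,0,0.09],[0,0,0.09,0,0.09],[0,0,0.09,0,0.09]],
  ],
)

```text
clock: 7.6
tool_pos: [0.6149, -0.1431, 0.0422]
orientation: [-180.0, -0.1, -2.0]
force: [-0.1, -0.1, 1.4]
opening: 0.0481
gripper_force: 0.0
```

No contact; on down to z ≈ 0.020, centre, close.

>>> carry_out(
  deltas=[
    [[0,0,0.03,0,0.09],[0,0,0.06,0,0.09],[0,0,0.09,0,0.09],[0,0,0.11,0,0.09],[0,0,0.11,0,0.09]],
  ],
)

```text
clock: 8.1
tool_pos: [0.6139, -0.1431, 0.0185]
orientation: [180.0, 0.1, -2.0]
force: [0.3, 0.0, 0.8]
opening: 0.0477
gripper_force: 0.0
```

>>> carry_out(
  deltas=[
    [[0,0.01,0,0,0],[0,0.022,0,0,-0.1],[0,0.022,0,0,-0.3],[0,0.022,0,0,-0.5],[0,0.022,0,0,-0.5]],
  ],
)

```text
clock: 8.6
tool_pos: [0.6146, -0.1476, 0.0198]
orientation: [180.0, -0.0, -2.0]
force: [0.2, -1.5, 0.6]
opening: 0.0358
gripper_force: 30.0
```

>>> carry_out(
  deltas=[
    [[0,0,0,0,-0.5],[0,0,-0.1,0,-0.5],[0,0,-0.3,0,-0.5],[0,0,-0.5,0,-0.5],[0,0,-0.6,0,-0.5]],
  ],
)

```text
clock: 9.1
tool_pos: [0.6158, -0.1476, 0.1433]
orientation: [180.0, -0.2, -2.0]
force: [0.2, 0.2, -0.3]
opening: 0.0359
gripper_force: 30.0
```

```bash
python3 - <<'E'
from h import *
for n in("top","scene"):
    s=snap(n)
    for d in ctrl.silhouettes(s,"tray"):
        if d["p"]>.4:
            p,i=fit(s,d["mask"],(.436,.335,-.1),dims=(.17,.16,.03));print(n,d["p"],p[:2],np.degrees(p[2]),i)
    for k in ("cover_left","cover_right"):
        for d in ctrl.search_frame(s,k): print(n,k,round(d["p"],2),np.round(d["centre"],1))
    for a in packs(s,minA=40): print(a)
E
```

```text
top 0.9 [0.43808511 0.3337499 ] -3.897992844486439 0.9769788710186061
top cover_left 0.73 [377.6 176.6]
top cover_left 0.23 [340. 189.]
top cover_right 0.56 [375.9 176.4]
(array([0.6373, 0.278 ]), np.float64(20.3), np.float64(0.9), array([185., 177.]))
(array([0.5528, 0.1708]), np.float64(0.4), np.float64(0.693), array([211., 205.]))
(array([0.4166, 0.1819]), np.float64(-20.6), np.float64(0.653), array([209., 250.]))
scene 0.76 [0.43897708 0.3343129 ] 174.8600751403964 0.9771671044655486
scene 0.67 [0.436 0.335] -5.729577951308233 0.0
scene cover_left 0.76 [282.6 243. ]
scene cover_left 0.29 [291.2 321.8]
scene cover_right 0.65 [167.2 190.4]
scene cover_right 0.2 [284.3 244.8]
(array([0.4179, 0.1877]), np.float64(-23.4), np.float64(0.915), array([387., 234.]))
(array([0.545 , 0.1806]), np.float64(18.7), np.float64(0.924), array([363., 270.]))
(array([0.6386, 0.2782]), np.float64(15.4), np.float64(0.913), array([389., 321.]))
```

>>> carry_out(
  deltas=[
    [[0,0,-0.3,0,-0.5],[-0.32,-0.84,-0.3,0,-0.5],[-0.32,-0.84,-0.3,0,-0.5],[-0.32,-0.84,-0.3,0,-0.5],[-0.32,-0.84,-0.3,0,-0.5]],
  ],
)

```text
clock: 10.0
tool_pos: [0.5549, 0.0249, 0.1991]
orientation: [180.0, 0.1, -1.9]
force: [0.7, 0.4, -2.0]
opening: 0.0358
gripper_force: 30.0
```

>>> carry_out(
  deltas=[
    [[-0.32,-0.85,0,0,-0.5],[-0.32,-0.85,0,0,-0.5],[-0.32,-0.85,0,0,-0.5],[-0.32,-0.85,0,0,-0.5],[-0.32,-0.85,0,0,-0.5]],
  ],
)

```text
clock: 10.5
tool_pos: [0.497, 0.1979, 0.1988]
orientation: [180.0, 0.0, -1.8]
force: [-0.2, 0.5, -0.9]
opening: 0.0359
gripper_force: 30.0
```

>>> carry_out(
  deltas=[
    [[-0.32,-0.85,0,0.007,-0.5],[-0.32,-0.85,0,0.007,-0.5],[-0.32,-0.85,0,0.007,-0.5],[-0.32,-0.85,0,0.007,-0.5],[-0.32,-0.85,0,0.007,-0.5]],
  ],
)

```text
clock: 11.0
tool_pos: [0.4391, 0.3697, 0.1983]
orientation: [179.9, 0.0, -4.3]
force: [0.3, -0.8, -1.3]
opening: 0.0356
gripper_force: 30.0
```

>>> carry_out(
  deltas=[
    [[0.01,0.013,0.25,0,-0.5],[0.01,0.013,0.5,0,-0.5],[0.01,0.013,0.7,0,-0.5],[0.01,0.013,0.82,0,-0.5],[0.01,0.013,0.89,0,-0.5]],
  ],
)

```text
clock: 11.5
tool_pos: [0.4412, 0.3615, 0.0182]
orientation: [179.7, 0.1, -4.6]
force: [-0.5, 0.1, -1.3]
opening: 0.0357
gripper_force: 30.0
```

>>> carry_out(
  deltas=[
    [[0,0,0,0,-0.5],[0,0,0,0,-0.03],[0,0,0,0,-0.03],[0,0,-0.1,0,-0.03],[0,0,-0.3,0,-0.03]],
  ],
)

```text
clock: 12.0
tool_pos: [0.441, 0.3626, 0.0808]
orientation: [179.8, 0.1, -4.5]
force: [0.8, 0.8, -0.6]
opening: 0.0423
gripper_force: 0.0
```

```bash
python3 - <<'E'
from h import *
o=wait_obs()
s=snap("scene")
x=s["color"][140:360,100:500];save({"color":cv2.resize(x,None,fx=1.5,fy=1.5)},"pics/s5.png")
E
```

```text
12.0 [0.441  0.3626 0.0808] [ 1.798e+02  1.000e-01 -4.500e+00] [ 0.8  0.8 -0.6] 0.0423 0.0
```

View pics/s5.png

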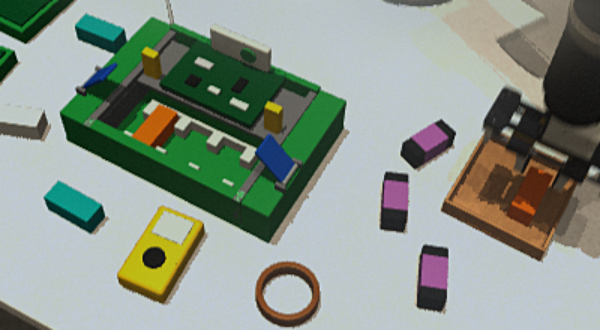

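>>> carry_out(
  deltas=[
    [[0,0,-0.25,0,0.2],[-0.045,0.88,-0.4,0.057,0.2],[-0.045,0.88,-0.4,0.057,0.2],[-0.045,0.88,-0.4,0.057,0.2],[-0.045,0.88,-0.4,0.057,0.2]],
  ],
)

```text
clock: 12.55
tool_pos: [0.4185, 0.1868, 0.1635]
orientation: [-179.8, -0.0, -25.2]
force: [1.1, -0.5, 1.1]
opening: 0.0526
gripper_force: 0.0
```

>>> carry_out(
  deltas=[
    [[0,0,0,0,0.2]],
  ],
)

```text
clock: 12.65
tool_pos: [0.4188, 0.1868, 0.1638]
orientation: [-179.8, -0.1, -25.2]
force: [0.8, 0.6, -0.5]
opening: 0.0531
gripper_force: 0.0
```

```bash
python3 - <<'E'
from h import *
o=wait_obs()
for n in("wrist","scene"):
    s=snap(n)
    for a in packs(s): print(n,a)
    for a in oranges(s,.041): print(n,a)
E
```

```text
12.65 [0.4188 0.1868 0.1638] [-1.798e+02 -1.000e-01 -2.520e+01] [ 0.8  0.6 -0.5] 0.0531 0.0
wrist (array([0.6394, 0.2797]), np.float64(21.4), np.float64(0.898), array([102.,  46.]))
wrist (array([0.5452, 0.182 ]), np.float64(19.9), np.float64(0.897), array([226.,  77.]))
wrist (array([0.4158, 0.1895]), np.float64(-26.3), np.float64(0.9), array([282., 205.]))
wrist (array([0.4448, 0.3407]), np.float64(-5.2), np.float64(0.41), array([120., 235.]))
wrist (array([0.5152, 0.5773]), np.float64(72.2), np.float64(0.887), array([  7., 264.]))
scene (array([0.4235, 0.1906]), np.float64(-73.5), np.float64(0.729), array([387., 234.]))
scene (array([0.5451, 0.1812]), np.float64(18.3), np.float64(0.91), array([363., 270.]))
scene (array([0.6383, 0.2781]), np.float64(16.4), np.float64(0.921), array([389., 321.]))
scene (array([ 0.2094, -0.8246]), np.float64(-0.4), np.float64(0.33), array([110.,  61.]))
scene (array([ 0.6054, -0.2032]), np.float64(11.4), np.float64(0.74), array([205., 224.]))
scene (array([0.4695, 0.3583]), np.float64(-5.0), np.float64(0.271), array([450., 273.]))
scene (array([0.5089, 0.5968]), np.float64(-0.1), np.float64(0.701), array([554., 329.]))
scene (array([0.7762, 0.1311]), np.float64(-30.5), np.float64(0.199), array([291., 334.]))
```

>>> carry_out(
  deltas=[
    [[-0.02,-0.006,0,0.002,0.2],[-0.02,-0.006,0.2,0.002,0.2],[-0.02,-0.006,0.4,0.002,0.2],[-0.02,-0.006,0.6,0.002,0.2],[-0.02,-0.006,0.71,0.002,0.2]],
  ],
)

```text
clock: 13.25
tool_pos: [0.4148, 0.1921, 0.0167]
orientation: [179.8, 0.1, -25.7]
force: [0.3, 0.1, -0.1]
opening: 0.0526
gripper_force: 0.0
```

>>> carry_out(
  deltas=[
    [[0,0,0,0,0.2],[0,0,0,0,-0.5],[0,0,0,0,-0.5],[0,0,0,0,-0.5],[0,0,0,0,-0.5]],
  ],
)

```text
clock: 13.75
tool_pos: [0.4165, 0.1929, 0.0208]
orientation: [-179.9, -0.0, -25.7]
force: [-2.9, 1.9, 5.3]
opening: 0.0357
gripper_force: 30.0
```

>>> carry_out(
  deltas=[
    [[0,0,-0.1,0,-0.5],[0,0,-0.3,0,-0.5],[0,0,-0.5,0,-0.5],[0,0,-0.7,0,-0.5],[0,0,-0.9,0,-0.5]],
  ],
)

```text
clock: 14.25
tool_pos: [0.4156, 0.1917, 0.2018]
orientation: [-179.9, -0.0, -25.8]
force: [0.7, 1.8, -2.5]
opening: 0.0357
gripper_force: 30.0
```

```bash
python3 - <<'E'
import cv2
a=cv2.imread("pics/w3.png")[140:260,60:330];b=cv2.imread("pics/w2.png")[80:180,160:360]
a=cv2.resize(a,None,fx=2.9,fy=2.5,interpolation=2);b=cv2.resize(b,None,fx=3.9,fy=2.9,interpolation=2)
import numpy as np
w=max(a.shape[1],b.shape[1]);cv2.imwrite("pics/c6.png",np.vstack([cv2.copyMakeBorder(q,0,0,0,w-q.shape[1],0) for q in(a,b)]))
E
```

```text
(no output)
```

View pics/c6.png

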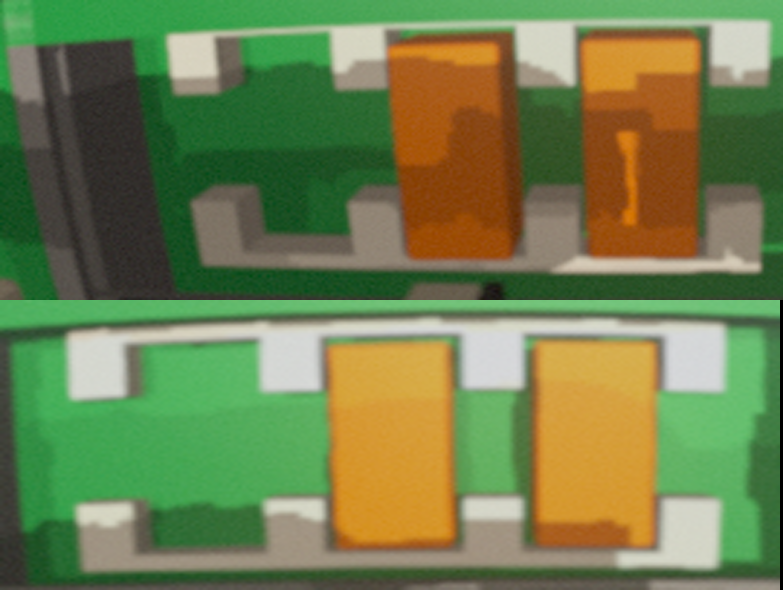

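```bash
cat >> h.py <<'E'
def toolR(o): 
    from scipy.spatial.transform import Rotation as T
    return T.from_euler("xyz",o,degrees=True).as_matrix()
E
python3 - <<'E'
from h import *
np.set_printoptions(precision=4,suppress=True)
o=ctrl.get_obs();s=snap("wrist")
R=np.array(s["R"]);A=toolR(o["orientation"]);c=A.T@(-R.T@s["t"]-o["tool_pos"]);Rc=R@A
print(c)
for p,ori,L in(((.5508,-.1707,.2666),(180,0,-2.),[("b1",192.6,194.6,226.7,228.2),("b2",243.1,244.6,277.4,277.4),("b3",295.9,296.7,329.2,328.7)]),):
    B=toolR(ori);s["R"]=Rc@B.T;s["t"]=-s["R"]@(np.array(p)+B@c)
    for n,lf,ln,rf,rn in L:
        q=[onz(s,(u,v),.032) for u,v in((lf,100),(rf,100),(ln,150),(rn,150))]
        print(n,*q,"mid",np.mean(q,0),"widths",q[0][1]-q[1][1],q[2][1]-q[3][1])
    print(onz(s,(211,95.5),.032),onz(s,(211,165.5),.032))
    print(onz(s,(262,95.5),.032),onz(s,(262,165.5),.032))
E
```

```text
[ 0.0833  0.0008 -0.1589]
b1 [ 0.6561 -0.0648] [ 0.6524 -0.1072] [ 0.5938 -0.0628] [ 0.5911 -0.1055] mid [ 0.6234 -0.0851] widths 0.04244594558573132 0.0426208426608444
b2 [ 0.651  -0.1271] [ 0.6488 -0.1679] [ 0.59   -0.1257] [ 0.5882 -0.1656] mid [ 0.6195 -0.1466] widths 0.040889173200759577 0.039887409053671
b3 [ 0.6481 -0.1899] [ 0.6474 -0.2298] [ 0.5873 -0.189 ] [ 0.5864 -0.228 ] mid [ 0.6173 -0.2092] widths 0.03986371378956158 0.039071363162680506
[ 0.6595 -0.0882] [ 0.573  -0.0823]
[ 0.6551 -0.1499] [ 0.5698 -0.146 ]
```

>>> carry_out(
  deltas=[
    [[0.75,0.405,0,0,-0.5],[0.75,0.405,0,0,-0.5],[0.75,0.405,0,0,-0.5],[0.75,0.405,0,0,-0.5],[0.75,0.405,0,0,-0.5]],
  ],
)

```text
clock: 14.8
tool_pos: [0.5168, 0.0516, 0.1992]
orientation: [180.0, 0.0, -26.0]
force: [-0.3, 0.4, -2.7]
opening: 0.0356
gripper_force: 30.0
```

>>> carry_out(
  deltas=[
    [[0.755,0.405,0,-0.066,-0.5],[0.755,0.405,0,-0.066,-0.5],[0.755,0.405,0,-0.066,-0.5],[0.755,0.405,0,-0.066,-0.5],[0.755,0.405,0,-0.066,-0.5]],
  ],
)

```text
clock: 15.3
tool_pos: [0.6181, -0.0872, 0.1986]
orientation: [180.0, 0.0, -2.1]
force: [-1.9, 0.6, -3.6]
opening: 0.0358
gripper_force: 30.0
```

>>> carry_out(
  deltas=[
    [[0,0,0,0,-0.5],[0,0,0,0,-0.5]],
  ],
)

```text
clock: 15.5
tool_pos: [0.6161, -0.0838, 0.1995]
orientation: [-180.0, 0.0, -2.0]
force: [-0.2, 0.8, -3.2]
opening: 0.0361
gripper_force: 3.0
```

```bash
python3 - <<'E'
from h import *
o=wait_obs()
s=snap("wrist");save(s,"pics/w7.png")
for d in (-.0,): print(proj(s,o["tool_pos"]))
E
```

```text
15.5 [ 0.6161 -0.0838  0.1995] [-180.    0.   -2.] [-0.2  0.8 -3.2] 0.0361 2.978714033961296
[281.74198908 268.24489482]
```

View pics/w7.png

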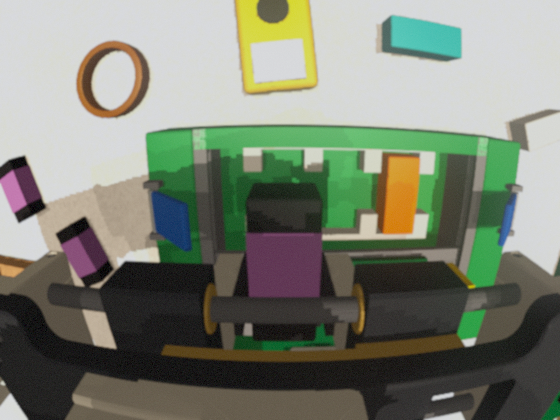

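>>> carry_out(
  deltas=[
    [[0,0,0,0,-0.5],[0,0,0,0,-0.5],[0,0,0,0,-0.5]],
  ],
)

```text
clock: 15.85
tool_pos: [0.6167, -0.084, 0.1999]
orientation: [-180.0, -0.0, -1.9]
force: [-0.3, -0.2, -3.5]
opening: 0.0356
gripper_force: 30.0
```

```bash
python3 - <<'E'
from h import *
o=wait_obs();z=o["tool_pos"]
s=snap("wrist");hsv=cv2.cvtColor(s["color"],cv2.COLOR_RGB2HSV)
m=cv2.inRange(hsv,(135,60,30),(165,255,255));N,l,st,ce=cv2.connectedComponentsWithStats(m)
print([(ce[i].round(),st[i,:5]) for i in range(1,N) if st[i,4]>200])
# predicted corners of held pack for grip depth d
for d in(.015,.02,.005): print(d,[proj(s,world((z[0],z[1],np.radians(o["orientation"][2])),(.042,b*.018,z[2]+d-e)))for b in(-1,1) for e in(0,.036)])
E
```

```text
15.85 [ 0.6167 -0.084   0.1999] [-180.    -0.    -1.9] [-0.3 -0.2 -3.5] 0.0356 29.9972802400589
[(array([ 20., 188.]), array([   0,  165,   41,   49, 1220], dtype=int32)), (array([ 85., 253.]), array([  61,  228,   47,   51, 1392], dtype=int32)), (array([284., 264.]), array([ 245,  231,   78,   67, 4858], dtype=int32))]
0.015 [array([320.25734691, 201.91072793]), array([313.34548085, 184.62601105]), array([242.35467371, 202.0511901 ]), array([250.00888172, 184.749969  ])]
0.02 [array([321.46879242, 204.96324613]), array([314.15003997, 186.62663517]), array([241.01418753, 205.10537337]), array([249.11740838, 186.753053  ])]
0.005 [array([318.04550733, 196.3553288 ]), array([311.85393131, 180.92492839]), array([244.80296708, 196.49173291]), array([251.6618854 , 181.04400991])]
```

>>> carry_out(
  deltas=[
    [[0,0.005,0.2,0,-0.5],[0,0.005,0.4,0,-0.5],[0,0.005,0.55,0,-0.5],[0,0.005,0.62,0,-0.5],[0,0.005,0.62,0,-0.5]],
  ],
)

```text
clock: 16.4
tool_pos: [0.6156, -0.0856, 0.0737]
orientation: [180.0, 0.2, -2.0]
force: [-0.0, -0.2, -2.2]
opening: 0.0356
gripper_force: 30.0
```

>>> carry_out(
  deltas=[
    [[0,0,0.025,0,-0.5],[0,0,0.05,0,-0.5],[0,0,0.05,0,-0.5],[0,0,0.05,0,-0.5]],
  ],
)

```text
clock: 16.8
tool_pos: [0.6171, -0.0855, 0.0664]
orientation: [-180.0, -0.1, -2.0]
force: [1.1, -0.4, -2.4]
opening: 0.0359
gripper_force: 30.0
```

```bash
python3 - <<'E'
from h import *
o=wait_obs()
x=snap("scene")["color"][140:310,120:350];y=snap("wrist")["color"]
a=cv2.resize(x,None,fx=2.0,fy=2.0,interpolation=2);b=cv2.resize(y,(453,340))[:,120:]
save({"color":np.hstack([a,b])},"pics/d8.png")
E
```

```text
16.8 [ 0.6171 -0.0855  0.0664] [-1.8e+02 -1.0e-01 -2.0e+00] [ 1.1 -0.4 -2.4] 0.0359 29.997299909591675
```

View pics/d8.png

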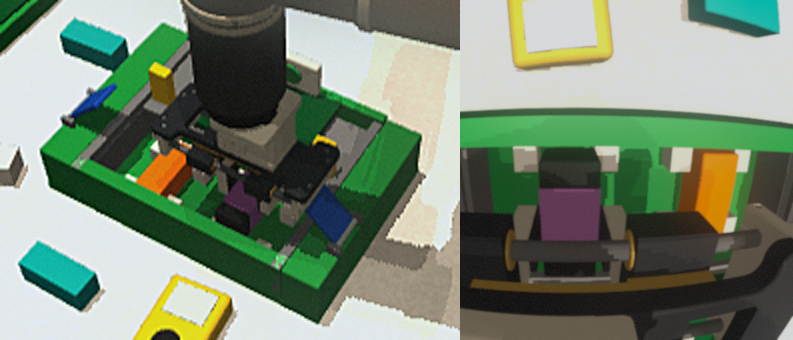

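>>> carry_out(
  deltas=[
    [[0,0,0.015,0,-0.5],[0,0,0.03,0,-0.5],[0,0,0.03,0,-0.5]],
  ],
)

```text
clock: 17.2
tool_pos: [0.6164, -0.0856, 0.059]
orientation: [180.0, 0.0, -2.0]
force: [-0.3, 1.0, -3.1]
opening: 0.0359
gripper_force: 30.0
```

>>> carry_out(
  deltas=[
    [[0,0,0.015,0,-0.5],[0,0,0.03,0,-0.5],[0,0,0.03,0,-0.5]],
  ],
)

```text
clock: 17.5
tool_pos: [0.6165, -0.0855, 0.053]
orientation: [180.0, 0.0, -2.0]
force: [-0.2, 0.7, -3.3]
opening: 0.0356
gripper_force: 30.0
```

>>> carry_out(
  deltas=[
    [[0,0,0.01,0,-0.5],[0,0,0.02,0,-0.5],[0,0,0.02,0,-0.5]],
  ],
)

```text
clock: 17.8
tool_pos: [0.6166, -0.0855, 0.0493]
orientation: [-180.0, 0.0, -2.0]
force: [-0.1, -0.3, -2.9]
opening: 0.0358
gripper_force: 30.0
```

>>> carry_out(
  deltas=[
    [[0,0,0.015,0,-0.5],[0,0,0.03,0,-0.5],[0,0,0.03,0,-0.5]],
  ],
)

```text
clock: 18.1
tool_pos: [0.6164, -0.0856, 0.043]
orientation: [180.0, 0.0, -2.0]
force: [-0.2, 0.6, -1.8]
opening: 0.0357
gripper_force: 30.0
```

>>> carry_out(
  deltas=[
    [[0,0,0.01,0,-0.5],[0,0,0.02,0,-0.5],[0,0,0.02,0,-0.5]],
  ],
)

```text
clock: 18.4
tool_pos: [0.6165, -0.0856, 0.0392]
orientation: [180.0, 0.0, -2.0]
force: [-0.3, -0.2, -2.3]
opening: 0.0357
gripper_force: 30.0
```

```bash
python3 - <<'E'
from h import *
o=wait_obs()
x=snap("scene")["color"][140:310,120:350]
save({"color":cv2.resize(x,None,fx=2.5,fy=2.5,interpolation=2)},"pics/d9.png")
E
```

```text
18.4 [ 0.6165 -0.0856  0.0392] [180.   0.  -2.] [-0.3 -0.2 -2.3] 0.0357 29.99728113412857
```

View pics/d9.png

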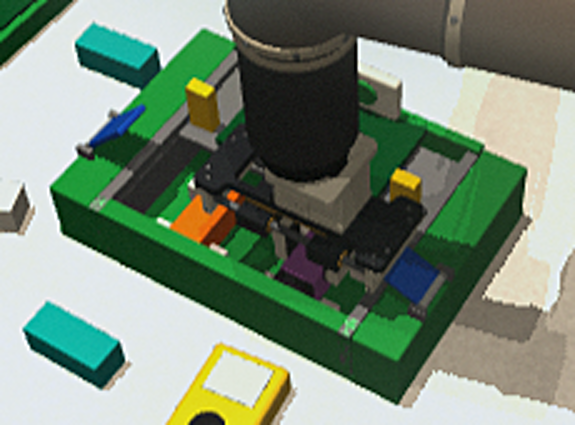

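>>> carry_out(
  deltas=[
    [[0,0,0.01,0,-0.5],[0,0,0.02,0,-0.5],[0,0,0.025,0,-0.5],[0,0,0.025,0,-0.5]],
  ],
)

```text
clock: 18.85
tool_pos: [0.6165, -0.0856, 0.0342]
orientation: [180.0, 0.0, -2.0]
force: [-0.4, 0.1, -3.1]
opening: 0.036
gripper_force: 30.0
```

>>> carry_out(
  deltas=[
    [[0,0,0,0,0],[0,0,0,0,0],[0,0,0,0,0],[0,0,-0.1,0,0],[0,0,-0.3,0,0]],
  ],
)

```text
clock: 19.35
tool_pos: [0.6145, -0.0857, 0.0923]
orientation: [180.0, 0.4, -2.0]
force: [0.4, -0.5, 0.0]
opening: 0.044
gripper_force: 0.0
```

>>> carry_out(
  deltas=[
    [[0,0,-0.2,0,0.1],[0,0,-0.35,0,0.1],[0,0,-0.35,0,0.1]],
  ],
)

```text
clock: 19.65
tool_pos: [0.6196, -0.0856, 0.1703]
orientation: [-180.0, -0.5, -1.9]
force: [0.1, 0.2, 0.8]
opening: 0.0478
gripper_force: 0.0
```

```bash
python3 - <<'E'
from h import *
wait_obs()
s=snap("wrist")
for a in packs(s,z0=.01): print(a)
for a in oranges(s): print(a)
E
```

```text
19.65 [ 0.6196 -0.0856  0.1703] [-180.    -0.5   -1.9] [0.1 0.2 0.8] 0.0478 0.0
(array([0.6412, 0.2731]), np.float64(17.6), np.float64(0.93), array([ 10., 198.]))
(array([ 0.6163, -0.0749]), np.float64(88.9), np.float64(0.584), array([284., 207.]))
(array([0.5419, 0.1566]), np.float64(58.7), np.float64(0.726), array([ 79., 264.]))
(array([0.7359, 0.1067]), np.float64(45.3), np.float64(0.232), array([92., 86.]))
(array([ 0.6138, -0.1994]), np.float64(1.5), np.float64(0.746), array([401., 212.]))
```

>>> carry_out(
  deltas=[
    [[0.009,0.61,0,0,0.2],[0.009,0.61,0,0,0.2],[0.009,0.61,0,0,0.2],[0.009,0.61,0.25,0,0.2],[0.009,0.61,0.4,0,0.2]],
  ],
)

```text
clock: 20.2
tool_pos: [0.6124, -0.2084, 0.0812]
orientation: [-179.9, 0.1, -2.1]
force: [-0.2, 0.5, -1.2]
opening: 0.0529
gripper_force: 0.0
```

>>> carry_out(
  deltas=[
    [[0,0,0.04,0,0.2],[0,0,0.09,0,0.2],[0,0,0.14,0,0.2],[0,0,0.14,0,0.2]],
  ],
)

```text
clock: 20.6
tool_pos: [0.6143, -0.2073, 0.0561]
orientation: [-180.0, 0.0, -2.0]
force: [0.4, 0.1, -0.1]
opening: 0.0524
gripper_force: 0.0
```

```bash
python3 - <<'E'
from h import *
wait_obs()
s=snap("wrist")
for a in oranges(s): print(a)
print(onz(s,(284,207),.046))
E
```

```text
20.6 [ 0.6143 -0.2073  0.0561] [-180.    0.   -2.] [ 0.4  0.1 -0.1] 0.0524 0.0
(array([ 0.6145, -0.2073]), np.float64(-1.6), np.float64(0.782), array([281., 244.]))
[ 0.64623917 -0.20963658]
```

Aligned. Down to 0.034 gently and grip.

>>> carry_out(
  deltas=[
    [[0,0,0.03,0,0.2],[0,0,0.06,0,0.2],[0,0,0.08,0,0.2],[0,0,0.08,0,0.2]],
  ],
)

```text
clock: 21.05
tool_pos: [0.6143, -0.2074, 0.0402]
orientation: [180.0, 0.0, -2.0]
force: [-0.0, -0.4, 0.3]
opening: 0.0525
gripper_force: 0.5
```

>>> carry_out(
  deltas=[
    [[0,0,0.02,0,0.2],[0,0,0.035,0,0.2],[0,0,0.035,0,-0.5],[0,0,0.035,0,-0.5],[0,0,0.035,0,-0.5]],
  ],
)

```text
clock: 21.55
tool_pos: [0.6141, -0.2075, 0.0334]
orientation: [-180.0, 0.0, -2.0]
force: [-0.2, 1.3, 2.2]
opening: 0.0356
gripper_force: 30.0
```

>>> carry_out(
  deltas=[
    [[0,0,0,0,-0.5],[0,0,-0.1,0,-0.5],[0,0,-0.3,0,-0.5],[0,0,-0.5,0,-0.5],[0,0,-0.7,0,-0.5]],
  ],
)

```text
clock: 22.05
tool_pos: [0.6137, -0.2078, 0.1744]
orientation: [180.0, 0.1, -2.0]
force: [2.2, -0.3, -1.2]
opening: 0.0361
gripper_force: 30.0
```

>>> carry_out(
  deltas=[
    [[0,0,-0.15,0,-0.5],[-0.32,-0.83,-0.15,0,-0.5],[-0.32,-0.83,-0.15,0,-0.5],[-0.32,-0.83,-0.15,0,-0.5],[-0.32,-0.83,-0.15,0,-0.5]],
  ],
)

```text
clock: 22.55
tool_pos: [0.5545, -0.0373, 0.2034]
orientation: [-180.0, 0.0, -2.0]
force: [0.6, 0.7, -0.9]
opening: 0.0356
gripper_force: 30.0
```

>>> carry_out(
  deltas=[
    [[-0.32,-0.83,0,0,-0.5],[-0.32,-0.83,0,0,-0.5],[-0.32,-0.83,0,0,-0.5],[-0.32,-0.83,0,0,-0.5],[-0.32,-0.83,0,0,-0.5]],
  ],
)

```text
clock: 23.05
tool_pos: [0.4969, 0.1312, 0.2035]
orientation: [-180.0, 0.0, -1.8]
force: [0.3, -0.6, -1.3]
opening: 0.0358
gripper_force: 30.0
```

>>> carry_out(
  deltas=[
    [[-0.335,-0.84,0,0.007,-0.5],[-0.335,-0.84,0,0.007,-0.5],[-0.335,-0.84,0,0.007,-0.5],[-0.335,-0.84,0,0.007,-0.5],[-0.335,-0.84,0,0.007,-0.5]],
  ],
)

```text
clock: 23.55
tool_pos: [0.4361, 0.3014, 0.2031]
orientation: [180.0, 0.0, -4.3]
force: [-0.2, -0.4, -0.8]
opening: 0.0355
gripper_force: 30.0
```

>>> carry_out(
  deltas=[
    [[0,0,0,0,-0.5],[0,0,0,0,-0.5]],
  ],
)

```text
clock: 23.75
tool_pos: [0.437, 0.2979, 0.2032]
orientation: [180.0, 0.0, -4.6]
force: [0.1, -0.1, -0.6]
opening: 0.0355
gripper_force: 30.0
```

```bash
python3 - <<'E'
from h import *
wait_obs()
s=snap("scene")
hsv=cv2.cvtColor(s["color"],cv2.COLOR_RGB2HSV)
for d in ctrl.silhouettes(s,"block1"): print("blk",d["p"],d["centre"],onz(s,d["centre"],.03))
s=snap("wrist")
for d in ctrl.silhouettes(s,"block1"): print("blk",d["p"],d["centre"],onz(s,d["centre"],.041))
E
```

```text
23.75 [0.437  0.2979 0.2032] [180.    0.   -4.6] [ 0.1 -0.1 -0.6] 0.0355 29.999680817127228Traceback (most recent call last):
  File "<stdin>", line 5, in <module>
ValueError: it knows: bay, block1, block2, block3, cover_left, cover_left_edge, cover_right, cover_right_edge, deck, driver, housing, meter, pack1, pack2, pack3, panel, tab_left, tab_right, taperoll, tray
```

>>> carry_out(
  deltas=[
    [[0,-0.005,0.25,0,-0.5],[0,-0.005,0.5,0,-0.5],[0,-0.005,0.7,0,-0.5],[0,-0.005,0.8,0,-0.5],[0,-0.005,0.84,0,-0.5]],
  ],
)

```text
clock: 24.3
tool_pos: [0.4364, 0.2976, 0.0333]
orientation: [179.8, 0.1, -4.6]
force: [0.2, -0.5, -0.5]
opening: 0.0358
gripper_force: 30.0
```

>>> carry_out(
  deltas=[
    [[0,0,0.01,0,-0.5],[0,0,0.01,0,-0.1],[0,0,0.01,0,-0.09],[0,0,-0.02,0,-0.09],[0,0,-0.2,0,-0.09]],
  ],
)

```text
clock: 24.8
tool_pos: [0.4354, 0.2982, 0.0741]
orientation: [179.8, 0.2, -4.5]
force: [1.4, 0.7, -0.0]
opening: 0.0402
gripper_force: 0.0
```

>>> carry_out(
  deltas=[
    [[0,0,-0.2,0,0.1],[0,0,-0.45,0,0.1],[0,0,-0.45,0,0.1]],
  ],
)

```text
clock: 25.1
tool_pos: [0.4398, 0.303, 0.1741]
orientation: [-179.4, -0.5, -4.4]
force: [0.7, 1.0, -0.1]
opening: 0.0479
gripper_force: 0.0
```

```bash
python3 - <<'E'
from h import *
wait_obs()
s=snap("wrist")
x=s["color"];save(s,"pics/w10.png")
for n in("scene",):
    s=snap(n)
    for a in packs(s): print(n,a)
E
```

```text
25.1 [0.4398 0.303  0.1741] [-179.4   -0.5   -4.4] [ 0.7  1.  -0.1] 0.0479 0.0
scene (array([ 0.597, -0.091]), np.float64(0.2), np.float64(0.719), array([244., 245.]))
scene (array([0.5449, 0.181 ]), np.float64(18.4), np.float64(0.914), array([363., 270.]))
scene (array([0.6395, 0.2784]), np.float64(16.3), np.float64(0.931), array([389., 321.]))
```

View pics/w10.png

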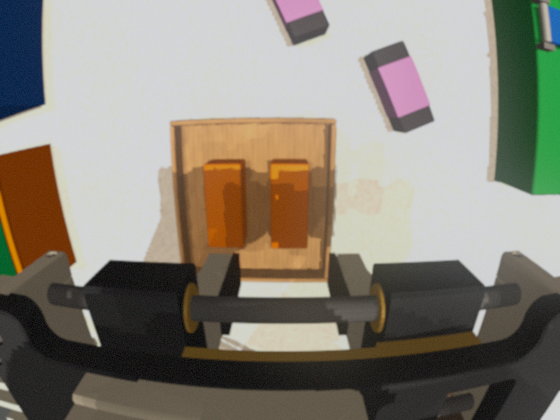

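>>> carry_out(
  deltas=[
    [[0.585,0.543,0,-0.065,0.2],[0.585,0.543,0,-0.065,0.2],[0.585,0.543,0,-0.065,0.2],[0.585,0.543,0,-0.065,0.2],[0.585,0.543,0,-0.065,0.2]],
  ],
)

```text
clock: 25.7
tool_pos: [0.5458, 0.1797, 0.1643]
orientation: [179.9, 0.1, 18.7]
force: [0.2, 0.6, 0.2]
opening: 0.0527
gripper_force: 0.0
```

>>> carry_out(
  deltas=[
    [[0,0,0,0,0.2],[0,0,0,0,0.2]],
  ],
)

```text
clock: 25.9
tool_pos: [0.5443, 0.1826, 0.1651]
orientation: [180.0, 0.1, 18.9]
force: [-0.3, 0.2, 0.2]
opening: 0.0529
gripper_force: 0.0
```

```bash
python3 - <<'E'
from h import *
wait_obs()
s=snap("wrist")
for a in packs(s): print(a)
E
```

```text
25.9 [0.5443 0.1826 0.1651] [1.80e+02 1.00e-01 1.89e+01] [-0.3  0.2  0.2] 0.0529 0.0
(array([0.637 , 0.2799]), np.float64(18.4), np.float64(0.856), array([215.,  72.]))
(array([0.5438, 0.1818]), np.float64(19.7), np.float64(0.899), array([283., 200.]))
(array([ 0.6137, -0.105 ]), np.float64(-15.1), np.float64(0.596), array([529., 221.]))
```

>>> carry_out(
  deltas=[
    [[0,0.005,0.2,-0.002,0.2],[0,0.005,0.4,-0.002,0.2],[0,0.005,0.6,-0.002,0.2],[0,0.005,0.72,-0.002,0.2],[0,0.005,0.72,-0.002,0.2]],
  ],
)

```text
clock: 26.45
tool_pos: [0.5425, 0.1808, 0.0183]
orientation: [179.9, 0.4, 19.7]
force: [0.3, 0.3, 0.2]
opening: 0.0525
gripper_force: 0.0
```

>>> carry_out(
  deltas=[
    [[0,0,0,0,-0.5],[0,0,0,0,-0.5],[0,0,0,0,-0.5],[0,0,0,0,-0.5]],
  ],
)

```text
clock: 26.85
tool_pos: [0.5463, 0.1826, 0.0235]
orientation: [-179.9, -0.2, 19.6]
force: [-2.3, 2.9, 7.7]
opening: 0.0358
gripper_force: 30.0
```

>>> carry_out(
  deltas=[
    [[0,0,-0.1,0,-0.5],[0,0,-0.3,0,-0.5],[0,0,-0.5,0,-0.5],[0,0,-0.7,0,-0.5],[0,0,-0.9,0,-0.5]],
  ],
)

```text
clock: 27.35
tool_pos: [0.5446, 0.1811, 0.2035]
orientation: [-180.0, 0.0, 19.6]
force: [0.7, 0.7, -3.1]
opening: 0.0359
gripper_force: 30.0
```

>>> carry_out(
  deltas=[
    [[-0.17,0.975,0,0,-0.5],[-0.17,0.975,0,0,-0.5],[-0.17,0.975,0,0,-0.5],[-0.17,0.975,0,0,-0.5],[-0.17,0.975,0,0,-0.5]],
  ],
)

```text
clock: 27.85
tool_pos: [0.5782, -0.0186, 0.2016]
orientation: [180.0, 0.1, 19.3]
force: [-0.4, -0.2, -3.9]
opening: 0.0357
gripper_force: 30.0
```

>>> carry_out(
  deltas=[
    [[-0.17,0.975,0,0.06,-0.5],[-0.17,0.975,0,0.06,-0.5],[-0.17,0.975,0,0.06,-0.5],[-0.17,0.975,0,0.06,-0.5],[-0.17,0.975,0,0.06,-0.5]],
  ],
)

```text
clock: 28.35
tool_pos: [0.6117, -0.2137, 0.2009]
orientation: [180.0, 0.1, -2.3]
force: [-0.2, 1.3, -4.3]
opening: 0.0359
gripper_force: 30.0
```

>>> carry_out(
  deltas=[
    [[0,0,0,0,-0.5],[0,0,0,0,-0.5]],
  ],
)

```text
clock: 28.55
tool_pos: [0.6117, -0.2081, 0.2014]
orientation: [-180.0, 0.0, -2.0]
force: [0.5, 0.5, -3.3]
opening: 0.0355
gripper_force: 30.0
```

```bash
python3 - <<'E'
from h import *
o=wait_obs()
s=snap("wrist");save(s,"pics/w11.png");z=o["tool_pos"]
for d in(.01,.015,.02): print(d,[proj(s,world((z[0],z[1],np.radians(o["orientation"][2])),(.042,b*.018,z[2]+d-e)))for b in(-1,1) for e in(0,.036)])
E
```

```text
28.55 [ 0.6117 -0.2081  0.2014] [-180.    0.   -2.] [ 0.5  0.5 -3.3] 0.0355 29.99903529882431
0.01 [array([319.1710168 , 199.06180248]), array([312.64507662, 182.68084997]), array([243.66119121, 199.19224248]), array([250.91254667, 182.79633565])]
0.015 [array([320.30801371, 201.93640798]), array([313.40821378, 184.58613879]), array([242.39871509, 202.06837272]), array([250.06414831, 184.70385388])]
0.02 [array([321.51723029, 205.00040593]), array([314.21141994, 186.5943856 ]), array([241.05636646, 205.13358656]), array([249.17132231, 186.71432296])]
```

View pics/w11.png

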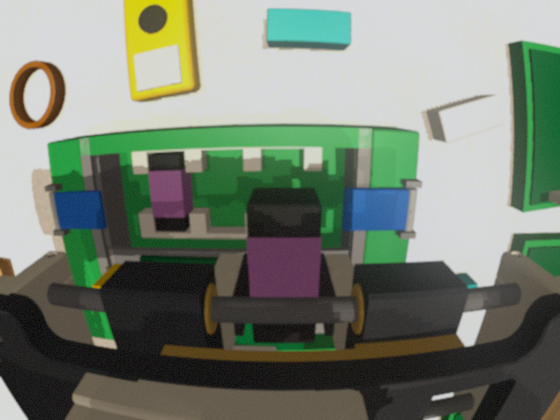

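>>> carry_out(
  deltas=[
    [[0,0.004,0.2,0,-0.5],[0,0.004,0.4,0,-0.5],[0,0.004,0.6,0,-0.5],[0,0.004,0.7,0,-0.5],[0,0.004,0.7,0,-0.5]],
  ],
)

```text
clock: 29.1
tool_pos: [0.6098, -0.2077, 0.0584]
orientation: [-180.0, 0.4, -1.9]
force: [-0.2, 0.2, -3.7]
opening: 0.0356
gripper_force: 30.0
```

>>> carry_out(
  deltas=[
    [[0,0,0.03,0,-0.5],[0,0,0.06,0,-0.5],[0,0,0.09,0,-0.5],[0,0,0.09,0,-0.5],[0,0,0.09,0,-0.5]],
  ],
)

```text
clock: 29.6
tool_pos: [0.6123, -0.2096, 0.044]
orientation: [180.0, -0.0, -2.0]
force: [0.9, -0.2, -2.7]
opening: 0.0361
gripper_force: 30.0
```

>>> carry_out(
  deltas=[
    [[0,0,0.02,0,-0.5],[0,0,0.04,0,-0.5],[0,0,0.045,0,-0.5],[0,0,0.045,0,-0.5]],
  ],
)

```text
clock: 30.0
tool_pos: [0.6119, -0.2095, 0.0342]
orientation: [180.0, 0.0, -2.0]
force: [0.1, 0.2, -3.3]
opening: 0.036
gripper_force: 30.0
```

>>> carry_out(
  deltas=[
    [[0,0,0,0,0],[0,0,0,0,0],[0,0,0,0,0],[0,0,-0.1,0,0],[0,0,-0.3,0,0]],
  ],
)

```text
clock: 30.5
tool_pos: [0.6099, -0.2092, 0.0922]
orientation: [-180.0, 0.3, -2.0]
force: [1.1, -1.1, 0.3]
opening: 0.044
gripper_force: 0.0
```

>>> carry_out(
  deltas=[
    [[0,0,-0.2,0,0.1],[0,0,-0.4,0,0.1],[0,0,-0.4,0,0.1]],
  ],
)

```text
clock: 30.8
tool_pos: [0.6156, -0.2104, 0.1819]
orientation: [179.9, -0.6, -1.9]
force: [0.4, 0.0, -0.1]
opening: 0.048
gripper_force: 0.0
```

>>> carry_out(
  deltas=[
    [[0,0,0,0,0.2],[0,0,0,0,0.2]],
  ],
)

```text
clock: 31.0
tool_pos: [0.6115, -0.2093, 0.1738]
orientation: [-180.0, 0.1, -2.0]
force: [0.2, 0.1, -0.2]
opening: 0.0521
gripper_force: 0.0
```

```bash
python3 - <<'E'
from h import *
wait_obs()
s=snap("wrist")
hsv=cv2.cvtColor(s["color"],cv2.COLOR_RGB2HSV)
for nm,lo,hi in(("purple",(135,60,30),(165,255,255)),("blue",(105,150,60),(125,255,255))):
    m=cv2.inRange(hsv,lo,hi);N,l,st,ce=cv2.connectedComponentsWithStats(m)
    print(nm,[(ce[i].round(),st[i,:5],onz(s,ce[i],.046 if nm[0]=="p" else .086).round(4)) for i in range(1,N) if st[i,4]>200])
H=(.564,-.1452,np.radians(-2.1))
for sg in(1,-1):
  for a in(0,.4,.8): print(sg,a,[proj(s,world(H,(x,sg*(.182-r*np.cos(a)),.085+r*np.sin(a)))).round() for x in(.032,.072) for r in(0,.065)])
print([world(H,(.05,y,.028)) for y in(.062,0,-.062)],[world(H,(.052,sg*.122,.08)) for sg in(1,-1)])
E
```

```text
31.0 [ 0.6115 -0.2093  0.1738] [-1.8e+02  1.0e-01 -2.0e+00] [ 0.2  0.1 -0.2] 0.0521 0.0
purple [(array([161., 200.]), array([ 137,  174,   48,   54, 2209], dtype=int32), array([ 0.6192, -0.0924])), (array([284., 204.]), array([ 265,  178,   39,   54, 2013], dtype=int32), array([ 0.611 , -0.2107]))]
blue [(array([382., 219.]), array([ 347,  197,   71,   44, 2896], dtype=int32), array([ 0.6072, -0.2914])), (array([ 65., 218.]), array([  38,  198,   54,   41, 1811], dtype=int32), array([ 0.6175, -0.0028]))]
1 0 [array([ 42., 233.]), array([ 90., 234.]), array([ 34., 194.]), array([ 83., 193.])]
1 0.4 [array([ 42., 233.]), array([ 72., 245.]), array([ 34., 194.]), array([ 63., 201.])]
1 0.8 [array([ 42., 233.]), array([ 46., 254.]), array([ 34., 194.]), array([ 36., 208.])]
-1 0 [array([419., 236.]), array([348., 237.]), array([425., 191.]), array([351., 190.])]
-1 0.4 [array([419., 236.]), array([361., 249.]), array([425., 191.]), array([365., 199.])]
-1 0.8 [array([419., 236.]), array([386., 261.]), array([425., 191.]), array([393., 207.])]
[array([ 0.61623833, -0.08507383,  0.028     ]), array([ 0.61396642, -0.14703219,  0.028     ]), array([ 0.61169451, -0.20899055,  0.028     ])] [array([ 0.62043561, -0.02518741,  0.08      ]), array([ 0.61149454, -0.26902354,  0.08      ])]
```

>>> carry_out(
  deltas=[
    [[0.015,-0.815,-0.1,0,0.2],[0.015,-0.815,-0.1,0,0.2],[0.015,-0.815,-0.1,0,0.2],[0.015,-0.815,-0.1,0,0.2],[0.015,-0.815,-0.1,0,0.2]],
  ],
)

```text
clock: 31.55
tool_pos: [0.6207, -0.0445, 0.1938]
orientation: [180.0, 0.1, -1.8]
force: [-0.5, -1.3, -0.1]
opening: 0.0528
gripper_force: 0.0
```

>>> carry_out(
  deltas=[
    [[0.015,-0.815,0,0,0.2],[0.015,-0.815,0,0,0.2],[0.015,-0.815,0,0,0.2],[0.015,-0.815,0,0,0.2],[0.015,-0.815,0,0,0.2]],
  ],
)

```text
clock: 32.05
tool_pos: [0.6292, 0.1171, 0.1932]
orientation: [179.9, 0.1, -1.9]
force: [-0.2, -0.4, -0.2]
opening: 0.0526
gripper_force: 0.0
```

>>> carry_out(
  deltas=[
    [[0.015,-0.815,0.1,-0.053,0.2],[0.015,-0.815,0.1,-0.053,0.2],[0.015,-0.815,0.1,-0.053,0.2],[0.015,-0.815,0.1,-0.053,0.2],[0.015,-0.815,0.1,-0.053,0.2]],
  ],
)

```text
clock: 32.55
tool_pos: [0.6379, 0.2791, 0.1727]
orientation: [179.9, 0.1, 17.1]
force: [0.3, -1.2, -0.3]
opening: 0.0525
gripper_force: 0.0
```

>>> carry_out(
  deltas=[
    [[0,0,0,0,0.2],[0,0,0,0,0.2]],
  ],
)

```text
clock: 32.75
tool_pos: [0.6383, 0.2768, 0.1747]
orientation: [180.0, 0.0, 17.0]
force: [0.1, -0.0, -0.0]
opening: 0.0527
gripper_force: 0.0
```

```bash
python3 - <<'E'
from h import *
wait_obs()
s=snap("wrist")
for a in packs(s): print(a)
E
```

```text
32.75 [0.6383 0.2768 0.1747] [180.   0.  17.] [ 0.1 -0.  -0. ] 0.0527 0.0
(array([0.6371, 0.2782]), np.float64(17.7), np.float64(0.926), array([280., 197.]))
```

>>> carry_out(
  deltas=[
    [[-0.003,-0.006,0.2,-0.002,0.2],[-0.003,-0.006,0.4,-0.002,0.2],[-0.003,-0.006,0.6,-0.002,0.2],[-0.003,-0.006,0.74,-0.002,0.2],[-0.003,-0.006,0.765,-0.002,0.2]],
  ],
)

```text
clock: 33.3
tool_pos: [0.6352, 0.2771, 0.0179]
orientation: [179.9, 0.3, 17.7]
force: [0.3, 0.1, -0.6]
opening: 0.0529
gripper_force: 0.0
```

>>> carry_out(
  deltas=[
    [[0,0,0,0,0.2],[0,0,0,0,-0.5],[0,0,0,0,-0.5],[0,0,0,0,-0.5],[0,0,0,0,-0.5]],
  ],
)

```text
clock: 33.8
tool_pos: [0.638, 0.2804, 0.0236]
orientation: [-180.0, -0.2, 17.8]
force: [-1.0, -0.9, 6.6]
opening: 0.0358
gripper_force: 30.0
```

>>> carry_out(
  deltas=[
    [[0,0,-0.1,0,-0.5],[0,0,-0.3,0,-0.5],[0,0,-0.5,0,-0.5],[0,0,-0.7,0,-0.5],[0,0,-0.9,0,-0.5]],
  ],
)

```text
clock: 34.3
tool_pos: [0.6365, 0.2798, 0.2032]
orientation: [-180.0, 0.0, 17.8]
force: [-0.1, 0.7, -1.9]
opening: 0.0358
gripper_force: 30.0
```

>>> carry_out(
  deltas=[
    [[-0.253,0.666,0,0,-0.5],[-0.253,0.666,0,0,-0.5],[-0.253,0.666,0,0,-0.5],[-0.253,0.666,0,0,-0.5],[-0.253,0.666,0,0,-0.5]],
  ],
)

```text
clock: 34.8
tool_pos: [0.6294, 0.1365, 0.202]
orientation: [-180.0, -0.0, 17.7]
force: [-0.5, 0.4, -1.3]
opening: 0.036
gripper_force: 30.0
```

>>> carry_out(
  deltas=[
    [[-0.253,0.666,0,0,-0.5],[-0.253,0.666,0,0,-0.5],[-0.253,0.666,0,0,-0.5],[-0.253,0.666,0,0,-0.5],[-0.253,0.666,0,0,-0.5]],
  ],
)

```text
clock: 35.3
tool_pos: [0.6224, -0.0047, 0.2015]
orientation: [-180.0, -0.0, 17.8]
force: [0.6, 1.1, -1.9]
opening: 0.0355
gripper_force: 30.0
```

>>> carry_out(
  deltas=[
    [[-0.253,0.666,0,0.055,-0.5],[-0.253,0.666,0,0.055,-0.5],[-0.253,0.666,0,0.055,-0.5],[-0.253,0.666,0,0.055,-0.5],[-0.253,0.666,0,0.055,-0.5]],
  ],
)

```text
clock: 35.8
tool_pos: [0.6152, -0.1464, 0.2012]
orientation: [-180.0, 0.0, -2.0]
force: [0.6, 0.0, -2.5]
opening: 0.0356
gripper_force: 30.0
```

>>> carry_out(
  deltas=[
    [[0,0,0,0,-0.5],[0,0,0,0,-0.5]],
  ],
)

```text
clock: 36.0
tool_pos: [0.6153, -0.1452, 0.2015]
orientation: [-180.0, -0.0, -1.8]
force: [0.2, -0.9, -1.6]
opening: 0.0355
gripper_force: 30.0
```

```bash
python3 - <<'E'
from h import *
wait_obs()
s=snap("wrist")
hsv=cv2.cvtColor(s["color"],cv2.COLOR_RGB2HSV)
m=cv2.inRange(hsv,(135,60,30),(165,255,255));N,l,st,ce=cv2.connectedComponentsWithStats(m)
print([(ce[i].round(),st[i,:5],onz(s,ce[i],.046).round(4)) for i in range(1,N) if st[i,4]>200])
E
```

```text
36.0 [ 0.6153 -0.1452  0.2015] [-180.    -0.    -1.8] [ 0.2 -0.9 -1.6] 0.0355 29.996252954006195
[(array([226., 194.]), array([ 207,  170,   40,   50, 1860], dtype=int32), array([ 0.6187, -0.0887])), (array([345., 198.]), array([ 326,  174,   40,   50, 1830], dtype=int32), array([ 0.6105, -0.2089])), (array([284., 265.]), array([ 246,  231,   76,   67, 4607], dtype=int32), array([ 0.5376, -0.1439]))]
```

>>> carry_out(
  deltas=[
    [[-0.006,0.012,0.2,0,-0.5],[-0.006,0.012,0.4,0,-0.5],[-0.006,0.012,0.6,0,-0.5],[-0.006,0.012,0.7,0,-0.5],[-0.006,0.012,0.7,0,-0.5]],
  ],
)

```text
clock: 36.55
tool_pos: [0.6113, -0.1483, 0.0581]
orientation: [180.0, 0.4, -1.9]
force: [-1.0, -0.0, -2.0]
opening: 0.0354
gripper_force: 30.0
```

>>> carry_out(
  deltas=[
    [[0,0,0.03,0,-0.5],[0,0,0.06,0,-0.5],[0,0,0.09,0,-0.5],[0,0,0.09,0,-0.5],[0,0,0.09,0,-0.5]],
  ],
)

```text
clock: 37.05
tool_pos: [0.614, -0.1487, 0.0437]
orientation: [-180.0, -0.1, -2.0]
force: [2.3, 6.0, -4.7]
opening: 0.0356
gripper_force: 30.0
```

>>> carry_out(
  deltas=[
    [[0,0,0.02,0,-0.5],[0,0,0.04,0,-0.5],[0,0,0.045,0,-0.5],[0,0,0.045,0,-0.5]],
  ],
)

```text
clock: 37.45
tool_pos: [0.6141, -0.1487, 0.035]
orientation: [-180.0, -0.1, -2.0]
force: [0.2, 5.6, -2.2]
opening: 0.0359
gripper_force: 30.0
```

>>> carry_out(
  deltas=[
    [[0,0,0,0,-0.08],[0,0,0,0,-0.08],[0,0,0,0,-0.08],[0,0,-0.1,0,-0.08],[0,0,-0.3,0,-0.08]],
  ],
)

```text
clock: 37.95
tool_pos: [0.6111, -0.1497, 0.0922]
orientation: [180.0, 0.4, -2.0]
force: [2.1, -0.4, -0.1]
opening: 0.0401
gripper_force: 0.0
```

>>> carry_out(
  deltas=[
    [[0,0,-0.2,0,0.1],[0,0,-0.4,0,0.1],[0,0,-0.5,0,0.1],[0,0,-0.5,0,0.1],[0,0,-0.5,0,0.1]],
  ],
)

```text
clock: 38.45
tool_pos: [0.6134, -0.1495, 0.195]
orientation: [-180.0, -0.1, -2.0]
force: [0.5, 0.4, -1.2]
opening: 0.0485
gripper_force: 0.0
```

```bash
python3 - <<'E'
from h import *
wait_obs()
s=snap("wrist")
hsv=cv2.cvtColor(s["color"],cv2.COLOR_RGB2HSV)
m=cv2.inRange(hsv,(135,60,30),(165,255,255));N,l,st,ce=cv2.connectedComponentsWithStats(m)
print([(ce[i].round(),st[i,:5],onz(s,ce[i],.046).round(4)) for i in range(1,N) if st[i,4]>200])
x=s["color"][120:300,20:520];save({"color":cv2.resize(x,None,fx=1.6,fy=1.6)},"pics/w12.png")
E
```

```text
38.45 [ 0.6134 -0.1495  0.195 ] [-1.8e+02 -1.0e-01 -2.0e+00] [ 0.5  0.4 -1.2] 0.0485 0.0
[(array([221., 195.]), array([ 201,  170,   41,   51, 1917], dtype=int32), array([ 0.6187, -0.0888])), (array([283., 197.]), array([ 265,  173,   36,   51, 1774], dtype=int32), array([ 0.6137, -0.1497])), (array([342., 198.]), array([ 323,  173,   40,   51, 1872], dtype=int32), array([ 0.6107, -0.209 ]))]
```

View pics/w12.png

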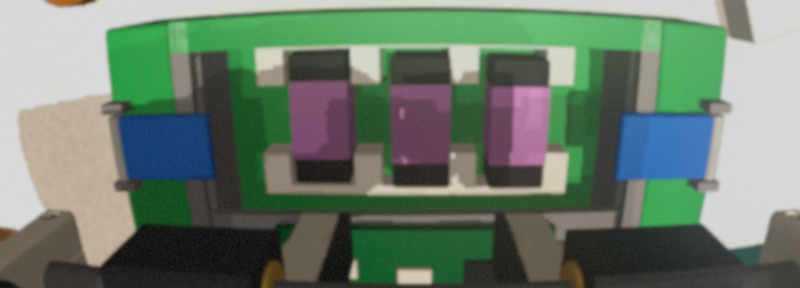

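```bash
python3 - <<'E'
from h import *
o=wait_obs();print(o["joint_pos"].round(1))
H=(.564,-.1452,np.radians(-2.1))
print(world(H,(.052,.118,.07)),world(H,(.052,-.118,.07)))
s=snap("wrist")
hsv=cv2.cvtColor(s["color"],cv2.COLOR_RGB2HSV)
m=cv2.inRange(hsv,(105,150,60),(125,255,255));N,l,st,ce=cv2.connectedComponentsWithStats(m)
for i in range(1,N):
    if st[i,4]>200:
        x,y,w,h=st[i,:4];print([onz(s,q,.0855).round(4) for q in((x,y),(x+w,y),(x,y+h),(x+w,y+h))])
        p,iou=fit(s,l==i,(*onz(s,ce[i],.0855),0.),dims=(.065,.04,.007),z0=.0785);print(p,iou)
E
```

```text
38.5 [ 0.6129 -0.1495  0.194 ] [-1.8e+02  1.0e-01 -2.0e+00] [ 0.3  1.  -0.9] 0.0482 0.0
[  4.   17.7  -7.8  -0.  -64.5  84. ]
[ 0.62028903 -0.02918472  0.07      ] [ 0.61164112 -0.26502622  0.07      ]
[array([0.6384, 0.0296]), array([ 0.6346, -0.0356]), array([0.5967, 0.0395]), array([ 0.5956, -0.0291])]
[0.61460989 0.00564919 1.55581239] 0.8397386625672559
[array([ 0.6272, -0.2588]), array([ 0.6262, -0.3236]), array([ 0.5871, -0.2621]), array([ 0.5833, -0.3302])]
[ 0.60469475 -0.29786242  1.51342583] 0.819434102755026
```

>>> carry_out(
  deltas=[
    [[-0.005,-0.6,0,0.11,0.18],[-0.005,-0.6,0,0.11,0.18],[-0.005,-0.6,0,0.11,0.18],[-0.005,-0.6,0,0.11,0.18],[-0.005,-0.6,0,0.11,0.18]],
  ],
)

```text
clock: 39.05
tool_pos: [0.6161, -0.0283, 0.193]
orientation: [179.9, 0.1, -41.8]
force: [-0.4, 0.0, -0.4]
opening: 0.0516
gripper_force: 0.0
```

>>> carry_out(
  deltas=[
    [[0,0,0,0.11,0.18],[0,0,0,0.11,0.18],[0,0,0,0.11,0.18],[0,0,0,0.11,0.18],[0,0,0,0.11,0.18]],
  ],
)

```text
clock: 39.55
tool_pos: [0.616, -0.0296, 0.193]
orientation: [179.8, -0.0, -81.5]
force: [1.3, -0.2, 0.2]
opening: 0.0518
gripper_force: 0.0
```

>>> carry_out(
  deltas=[
    [[0,0,0.1,0.03,0.18],[0,0,0.2,0.03,0.18],[0,0,0.25,0.03,0.18],[0,0,0.25,0.03,0.18],[0,0,0.25,0.03,0.18]],
  ],
)

```text
clock: 40.05
tool_pos: [0.6169, -0.0295, 0.1445]
orientation: [180.0, -0.0, -91.9]
force: [-1.0, 0.7, -0.0]
opening: 0.0517
gripper_force: 0.0
```

```bash
cat >> h.py <<'E'
def blues(s):
    hsv=cv2.cvtColor(s["color"],cv2.COLOR_RGB2HSV)
    m=cv2.inRange(hsv,(105,130,40),(125,255,255));N,l,st,ce=cv2.connectedComponentsWithStats(m)
    for i in range(1,N):
        if st[i,4]>150:
            c=cv2.findContours((l==i).astype(np.uint8),0,2)[0];c=max(c,key=len)
            print(st[i,:5],"corners",[tuple(onz(s,q,.0855).round(4)) for q in cv2.boxPoints(cv2.minAreaRect(c))])
E
python3 - <<'E'
from h import *
o=wait_obs();print(o["joint_pos"].round(1))
s=snap("wrist");blues(s)
print("tcp px",proj(s,o["tool_pos"]))
E
```

```text
40.05 [ 0.6169 -0.0295  0.1445] [180.   -0.  -91.9] [-1.   0.7 -0. ] 0.0517 0.0
[ 15.4  18.8 -13.2   0.  -58.  -17.3]
[ 260  231   54   66 3334] corners [(np.float64(0.6341), np.float64(-0.0306)), (np.float64(0.596), np.float64(-0.0293)), (np.float64(0.5959), np.float64(0.0258)), (np.float64(0.6376), np.float64(0.0242))]
tcp px [284.15767462 270.03287541]
```

>>> carry_out(
  deltas=[
    [[0,0.008,0.1,0,0.18],[0,0.008,0.2,0,0.18],[0,0.008,0.27,0,0.18],[0,0.008,0.27,0,0.18]],
  ],
)

```text
clock: 40.5
tool_pos: [0.6142, -0.0295, 0.0892]
orientation: [179.9, -0.0, -92.0]
force: [0.1, -0.0, 0.3]
opening: 0.0517
gripper_force: 0.0
```

>>> carry_out(
  deltas=[
    [[0,0,0.03,0,0.18],[0,0,0.06,0,0.18],[0,0,0.1,0,0.18],[0,0,0.1,0,0.18]],
  ],
)

```text
clock: 40.9
tool_pos: [0.6144, -0.0294, 0.0695]
orientation: [179.9, -0.0, -92.0]
force: [-0.7, 0.8, -0.4]
opening: 0.0518
gripper_force: 0.0
```

>>> carry_out(
  deltas=[
    [[0,0,0,0,-0.4],[0,0,0,0,-0.4],[0,0,0,0,-0.4],[0,0,0,0,-0.4],[0,0,0,0,-0.4]],
  ],
)

```text
clock: 41.4
tool_pos: [0.6148, -0.0294, 0.0707]
orientation: [180.0, -0.0, -92.0]
force: [-3.0, -0.1, 2.5]
opening: 0.0392
gripper_force: 30.0
```

>>> carry_out(
  deltas=[
    [[-0.003,0,-0.04,0,-0.4],[-0.01,0,-0.08,0,-0.4],[-0.022,0,-0.12,0,-0.4],[-0.035,0,-0.15,0,-0.4],[-0.035,0,-0.15,0,-0.4]],
  ],
)

```text
clock: 41.9
tool_pos: [0.6151, -0.0215, 0.1016]
orientation: [-180.0, 0.0, -92.0]
force: [-3.0, 2.0, -2.3]
opening: 0.039
gripper_force: 30.0
```

>>> carry_out(
  deltas=[
    [[-0.02,0,-0.03,0,-0.4],[-0.02,0,-0.03,0,-0.4]],
  ],
)

```text
clock: 42.1
tool_pos: [0.6152, -0.0178, 0.1074]
orientation: [180.0, 0.0, -92.0]
force: [-3.1, 1.1, -2.0]
opening: 0.0388
gripper_force: 30.0
```

>>> carry_out(
  deltas=[
    [[0,0,0,0,0.18],[0,0,0,0,0.18],[0,0,0,0,0.18],[0,0,-0.2,0,0.18],[0,0,-0.45,0,0.18]],
  ],
)

```text
clock: 42.6
tool_pos: [0.6144, -0.0188, 0.1954]
orientation: [179.7, -0.1, -92.0]
force: [1.7, 1.0, 1.0]
opening: 0.0517
gripper_force: 0.0
```

>>> carry_out(
  deltas=[
    [[0.3,0,-0.1,0,0.18],[0.3,0,-0.1,0,0.18],[0.3,0,-0.1,0,0.18]],
  ],
)

```text
clock: 42.9
tool_pos: [0.6138, -0.0801, 0.2177]
orientation: [-179.9, 0.0, -92.1]
force: [-0.5, -0.2, -1.0]
opening: 0.052
gripper_force: 0.0
```

```bash
cat >> h.py <<'E'
def cover_px(s,H=(.559,-.1458,np.radians(-2.1))):
    for sg in(1,-1):
        for a in(0,.4,.8): print("pred",sg,a,np.array([proj(s,world(H,(x,sg*(.182-r*np.cos(a)),.0855+r*np.sin(a)))) for x in(.032,.072) for r in(0,.065)]).round().tolist())
E
python3 - <<'E'
from h import *
o=wait_obs()
for n in("wrist","top","scene"):
    s=snap(n);print(n);blues(s);cover_px(s)
E
```

```text
42.9 [ 0.6138 -0.0801  0.2177] [-179.9    0.   -92.1] [-0.5 -0.2 -1. ] 0.052 0.0
wrist
[262   0  46   8 325] corners [(np.float64(0.6263), np.float64(-0.2694)), (np.float64(0.5865), np.float64(-0.2679)), (np.float64(0.5868), np.float64(-0.2609)), (np.float64(0.6265), np.float64(-0.2624))]
[265 289  42   8 299] corners [(np.float64(0.6373), np.float64(0.0113)), (np.float64(0.5948), np.float64(0.0129)), (np.float64(0.5949), np.float64(0.0216)), (np.float64(0.6379), np.float64(0.02))]
pred 1 0 [[303.0, 306.0], [305.0, 252.0], [266.0, 306.0], [264.0, 252.0]]
pred 1 0.4 [[303.0, 306.0], [307.0, 268.0], [266.0, 306.0], [263.0, 268.0]]
pred 1 0.8 [[303.0, 306.0], [308.0, 294.0], [266.0, 306.0], [262.0, 294.0]]
pred -1 0 [[306.0, -56.0], [307.0, 4.0], [262.0, -56.0], [262.0, 4.0]]
pred -1 0.4 [[306.0, -56.0], [309.0, -11.0], [262.0, -56.0], [260.0, -11.0]]
pred -1 0.8 [[306.0, -56.0], [311.0, -36.0], [262.0, -56.0], [258.0, -36.0]]
top
[   2  143   89   56 1572] corners [(np.float64(0.5819), np.float64(0.8137)), (np.float64(0.7507), np.float64(0.8218)), (np.float64(0.7402), np.float64(0.5533
[... 1266 characters left out ...]
, (np.float64(0.6402), np.float64(0.032))]
[ 528  351   32   69 1234] corners [(np.float64(0.7344), np.float64(0.567)), (np.float64(0.5812), np.float64(0.5652)), (np.float64(0.5716), np.float64(0.6027)), (np.float64(0.7248), np.float64(0.6013))]
pred 1 0 [[296.0, 248.0], [271.0, 236.0], [287.0, 261.0], [262.0, 249.0]]
pred 1 0.4 [[296.0, 248.0], [273.0, 230.0], [287.0, 261.0], [263.0, 243.0]]
pred 1 0.8 [[296.0, 248.0], [279.0, 227.0], [287.0, 261.0], [269.0, 240.0]]
pred -1 0 [[165.0, 186.0], [187.0, 196.0], [155.0, 197.0], [176.0, 207.0]]
pred -1 0.4 [[165.0, 186.0], [184.0, 188.0], [155.0, 197.0], [173.0, 200.0]]
pred -1 0.8 [[165.0, 186.0], [177.0, 180.0], [155.0, 197.0], [167.0, 191.0]]
```

>>> carry_out(
  deltas=[
    [[0.91,0.008,0,0,0.18],[0.91,0.008,0,0,0.18],[0.91,0.008,0,0,0.18],[0.91,0.008,0.2,0,0.18],[0.91,0.008,0.4,0,0.18]],
  ],
)

```text
clock: 43.55
tool_pos: [0.6058, -0.2631, 0.1356]
orientation: [-179.9, -0.0, -92.1]
force: [0.8, 1.5, -1.7]
opening: 0.0517
gripper_force: 0.0
```

>>> carry_out(
  deltas=[
    [[0,0,0,0,0.18],[0,0,0,0,0.18]],
  ],
)

```text
clock: 43.75
tool_pos: [0.6054, -0.2596, 0.1361]
orientation: [179.8, -0.0, -91.9]
force: [-0.7, -0.0, 1.7]
opening: 0.0518
gripper_force: 0.0
```

```bash
python3 - <<'E'
from h import *
o=wait_obs();blues(snap("wrist"))
E
```

```text
43.75 [ 0.6054 -0.2596  0.1361] [179.8  -0.  -91.9] [-0.7 -0.   1.7] 0.0518 0.0
[ 251  144   60   87 5023] corners [(np.float64(0.6244), np.float64(-0.3237)), (np.float64(0.5864), np.float64(-0.3223)), (np.float64(0.5873), np.float64(-0.2634)), (np.float64(0.628), np.float64(-0.2648))]
```

>>> carry_out(
  deltas=[
    [[0.017,-0.008,0.1,0,0.18],[0.017,-0.008,0.2,0,0.18],[0.017,-0.008,0.23,0,0.18],[0.017,-0.008,0.23,0,0.18]],
  ],
)

```text
clock: 44.2
tool_pos: [0.6078, -0.2629, 0.0917]
orientation: [-180.0, -0.0, -91.9]
force: [-0.3, -0.4, -0.6]
opening: 0.0516
gripper_force: 0.0
```

>>> carry_out(
  deltas=[
    [[0,0,0.03,0,0.18],[0,0,0.06,0,0.18],[0,0,0.1,0,0.18],[0,0,0.1,0,0.18]],
  ],
)

```text
clock: 44.6
tool_pos: [0.6062, -0.2634, 0.0693]
orientation: [179.9, 0.0, -92.0]
force: [-0.3, 0.9, -1.2]
opening: 0.0519
gripper_force: 0.0
```

>>> carry_out(
  deltas=[
    [[0,0,0,0,-0.4],[0,0,0,0,-0.4],[0,0,0,0,-0.4],[0,0,0,0,-0.4],[0,0,0,0,-0.4]],
  ],
)

```text
clock: 45.1
tool_pos: [0.6069, -0.2637, 0.0707]
orientation: [180.0, -0.0, -92.0]
force: [-0.4, -0.5, 1.2]
opening: 0.0392
gripper_force: 30.0
```

>>> carry_out(
  deltas=[
    [[0.003,0,-0.04,0,-0.4],[0.01,0,-0.08,0,-0.4],[0.022,0,-0.12,0,-0.4],[0.035,0,-0.15,0,-0.4],[0.055,0,-0.18,0,-0.4]],
  ],
)

```text
clock: 45.6
tool_pos: [0.6065, -0.2749, 0.1073]
orientation: [-180.0, 0.0, -92.0]
force: [0.9, -1.9, -5.6]
opening: 0.0394
gripper_force: 30.0
```

>>> carry_out(
  deltas=[
    [[0,0,0,0,0.18],[0,0,0,0,0.18],[0,0,0,0,0.18],[0,0,-0.2,0,0.18],[0,0,-0.45,0,0.18]],
  ],
)

```text
clock: 46.1
tool_pos: [0.6051, -0.2738, 0.1948]
orientation: [179.7, 0.1, -92.0]
force: [1.3, -0.9, 0.3]
opening: 0.0516
gripper_force: 0.0
```

```bash
python3 - <<'E'
from h import *
o=wait_obs()
for n in("top","scene"):
    s=snap(n);print(n);blues(s)
s=snap("top")
for k in("tab_left","tab_right"):
    for n in("top","scene"):
        s=snap(n)
        for d in ctrl.spot_point(s,k)[:2]: print(n,k,d["p"],np.round(d["centre"],1),onz(s,d["centre"],.092))
E
```

```text
46.1 [ 0.6051 -0.2738  0.1948] [ 1.797e+02  1.000e-01 -9.200e+01] [ 1.3 -0.9  0.3] 0.0516 0.0
top
[   2  143   89   57 1581] corners [(np.float64(0.582), np.float64(0.8143)), (np.float64(0.7533), np.float64(0.8204)), (np.float64(0.7396), np.float64(0.5526)), (np.float64(0.5692), np.float64(0.5508))]
scene
[270 229  26  32 427] corners [(np.float64(0.6079), np.float64(-0.0334)), (np.float64(0.5687), np.float64(-0.0236)), (np.float64(0.6025), np.float64(0.0426)), (np.float64(0.64), np.float64(0.0321))]
[ 528  351   32   69 1233] corners [(np.float64(0.7344), np.float64(0.567)), (np.float64(0.5812), np.float64(0.5652)), (np.float64(0.5716), np.float64(0.6027)), (np.float64(0.7248), np.float64(0.6013))]
scene tab_left 0.85 [278.1 215.6] [ 0.53969586 -0.04141922]
top tab_right 0.82 [362.7 206.8] [ 0.52557042 -0.25866561]
scene tab_right 0.62 [201.2 180.6] [ 0.53204801 -0.25776583]
```

>>> carry_out(
  deltas=[
    [[-0.065,0.63,0,0,-1],[-0.065,0.63,0,0,-1],[-0.065,0.63,0,0,-1],[-0.065,0.63,0,0,-1],[-0.065,0.63,0,0,-1]],
  ],
)

```text
clock: 47.15
tool_pos: [0.4812, -0.2573, 0.197]
orientation: [-179.9, -0.0, -92.0]
force: [0.9, -0.3, 0.2]
opening: 0.0171
gripper_force: 0.0
```

```bash
cat >> h.py <<'E'
HH=(.559,-.1458,np.radians(-2.1))
def hframe(p): return Rz(-HH[2])@(np.array(p)-[HH[0],HH[1],0])
def yellow(s,z=.118):
    hsv=cv2.cvtColor(s["color"],cv2.COLOR_RGB2HSV);m=cv2.inRange(hsv,(22,150,60),(32,255,255));N,l,st,ce=cv2.connectedComponentsWithStats(m)
    for i in range(1,N):
        if st[i,4]>60:
            x,y,w,h=st[i,:4];print("Y",st[i,:5],[tuple(hframe([*onz(s,q,z),0])[:2].round(4)) for q in((x,y),(x+w,y),(x,y+h),(x+w,y+h))])
E
python3 - <<'E'
from h import *
o=wait_obs();print(hframe(o["tool_pos"]))
for n in("wrist","top","scene"):
    s=snap(n);print(n);yellow(s)
    if n!="wrist": blues(s)
    for sg in(1,-1): print(proj(s,world(HH,(-.03,sg*.113,.118))),proj(s,world(HH,(-.016,sg*.113,.118))))
E
```

```text
47.15 [ 0.4812 -0.2573  0.197 ] [-179.9   -0.   -92. ] [ 0.9 -0.3  0.2] 0.0171 0.0
[-0.07370133 -0.11432139  0.19703614]
wrist
Y [ 206  196   28   47 1007] [(np.float64(-0.0135), np.float64(-0.1357)), (np.float64(-0.0355), np.float64(-0.1355)), (np.float64(-0.0105), np.float64(-0.0964)), (np.float64(-0.0336), np.float64(-0.0967))]
Y [ 92 312  31  30 282] [(np.float64(0.1227), np.float64(-0.0153)), (np.float64(0.0833), np.float64(-0.0203)), (np.float64(0.1374), np.float64(0.0273)), (np.float64(0.0944), np.float64(0.0198))]
[245.36612841 409.93605831] [233.20204979 409.29168841]
[228.39369274 223.8410082 ] [211.0707816  223.74129322]
top
Y [287 110  26  40 328] [(np.float64(0.2532), np.float64(0.1111)), (np.float64(0.2539), np.float64(0.0343)), (np.float64(0.1319), np.float64(0.1093)), (np.float64(0.1327), np.float64(0.0334))]
[  2 143  76  55 897] corners [(np.float64(0.7432), np.float64(0.8264)), (np.float64(0.7425), np.float64(0.5938)), (np.float64(0.5797), np.float64(0.5839)), (np.float64(0.58), np.float64(0.8129))]
[284.92669955 204.87985285] [284.99882282 200.064511  ]
[363.73286
[... 260 characters left out ...]
  58   62 1230] [(np.float64(0.2406), np.float64(0.0202)), (np.float64(0.1808), np.float64(0.1225)), (np.float64(0.3507), np.float64(0.1032)), (np.float64(0.2957), np.float64(0.1974))]
[270 229  26  32 425] corners [(np.float64(0.6064), np.float64(-0.0344)), (np.float64(0.568), np.float64(-0.0249)), (np.float64(0.6025), np.float64(0.0426)), (np.float64(0.6391), np.float64(0.0323))]
[ 528  351   32   69 1219] corners [(np.float64(0.7344), np.float64(0.5669)), (np.float64(0.5807), np.float64(0.5662)), (np.float64(0.5715), np.float64(0.6036)), (np.float64(0.7252), np.float64(0.6012))]
[283.25787797 208.01010067] [280.17028142 212.11676793]
[201.76435852 171.3508121 ] [198.34848854 175.00784101]
```

>>> carry_out(
  deltas=[
    [[0,0,0.2,0,-1],[0,0,0.4,0,-1],[0,0,0.525,0,-1],[0,0,0.525,0,-1],[0,0,0.525,0,-1]],
  ],
)

```text
clock: 47.8
tool_pos: [0.4818, -0.2575, 0.0915]
orientation: [179.9, -0.0, -92.0]
force: [0.4, 0.4, 0.4]
opening: 0.0003
gripper_force: 0.0
```

>>> carry_out(
  deltas=[
    [[0,-0.04,0,0,-1],[0,-0.08,0,0,-1],[0,-0.08,0,0,-1]],
  ],
)

```text
clock: 48.1
tool_pos: [0.4994, -0.258, 0.0928]
orientation: [-179.8, -0.0, -92.0]
force: [0.5, 0.4, -0.1]
opening: 0.0002
gripper_force: 0.0
```

>>> carry_out(
  deltas=[
    [[0,-0.03,0,0,-1],[0,-0.05,0,0,-1],[0,-0.05,0,0,-1]],
  ],
)

```text
clock: 48.4
tool_pos: [0.5078, -0.2582, 0.0917]
orientation: [-180.0, -0.0, -92.0]
force: [-0.1, 0.2, -0.1]
opening: 0.0003
gripper_force: 0.0
```

```bash
python3 - <<'E'
from h import *
o=wait_obs();print(hframe(o["tool_pos"]))
yellow(snap("wrist"))
for n in("top","scene"): print(n);blues(snap(n))
E
```

```text
48.4 [ 0.5078 -0.2582  0.0917] [-180.   -0.  -92.] [-0.1  0.2 -0.1] 0.0003 0.0
[-0.04708864 -0.11415395  0.09168126]
Y [220 238  32  27 696] [(np.float64(-0.0184), np.float64(-0.1438)), (np.float64(-0.0328), np.float64(-0.1439)), (np.float64(-0.0174), np.float64(-0.1303)), (np.float64(-0.0324), np.float64(-0.1306))]
top
[  2 143  76  55 900] corners [(np.float64(0.7431), np.float64(0.8265)), (np.float64(0.7425), np.float64(0.5938)), (np.float64(0.5797), np.float64(0.5838)), (np.float64(0.5799), np.float64(0.8129))]
scene
[270 229  26  32 428] corners [(np.float64(0.6069), np.float64(-0.0343)), (np.float64(0.5676), np.float64(-0.0248)), (np.float64(0.6014), np.float64(0.0426)), (np.float64(0.639), np.float64(0.0324))]
[ 528  351   32   69 1232] corners [(np.float64(0.7344), np.float64(0.5669)), (np.float64(0.5807), np.float64(0.5662)), (np.float64(0.5715), np.float64(0.6036)), (np.float64(0.7252), np.float64(0.6012))]
```

>>> carry_out(
  deltas=[
    [[0,-0.015,0,0,-1],[0,-0.03,0,0,-1],[0,-0.03,0,0,-1]],
  ],
)

```text
clock: 48.85
tool_pos: [0.5129, -0.2583, 0.0915]
orientation: [179.9, 0.0, -92.0]
force: [-2.1, 0.6, 1.6]
opening: 0.0005
gripper_force: 0.9
```

>>> carry_out(
  deltas=[
    [[0,-0.015,0,0,-1],[0,-0.03,0,0,-1],[0,-0.03,0,0,-1]],
  ],
)

```text
clock: 49.15
tool_pos: [0.5195, -0.2586, 0.0915]
orientation: [-180.0, -0.0, -92.0]
force: [-2.2, 0.4, 1.1]
opening: 0.0004
gripper_force: 0.7
```

```bash
python3 - <<'E'
from h import *
o=wait_obs();print(hframe(o["tool_pos"]))
yellow(snap("wrist"))
E
```

```text
49.15 [ 0.5195 -0.2586  0.0915] [-180.   -0.  -92.] [-2.2  0.4  1.1] 0.0004 0.6565798337149431
[-0.03532056 -0.11415889  0.09149592]
Y [223 238  33  27 655] [(np.float64(-0.0081), np.float64(-0.1439)), (np.float64(-0.0228), np.float64(-0.144)), (np.float64(-0.0071), np.float64(-0.1304)), (np.float64(-0.0224), np.float64(-0.1307))]
```

>>> carry_out(
  deltas=[
    [[0,0.05,0,0,-1],[-1,0.05,0,0,-1],[-1,0.05,0,0,-1],[-1,0.05,0,0,-1],[-1,0.05,0,0,-1]],
  ],
)

```text
clock: 49.7
tool_pos: [0.5157, -0.0567, 0.0919]
orientation: [-179.9, 0.0, -92.0]
force: [0.9, -0.3, 0.4]
opening: 0.0004
gripper_force: 0.0
```

>>> carry_out(
  deltas=[
    [[-0.135,0,0,0,-1],[-0.135,-0.04,0,0,-1],[-0.135,-0.08,0,0,-1],[-0.135,-0.125,0,0,-1],[-0.135,-0.125,0,0,-1]],
  ],
)

```text
clock: 50.2
tool_pos: [0.5432, -0.0331, 0.0914]
orientation: [-180.0, -0.0, -92.1]
force: [-0.3, -0.2, 0.1]
opening: 0.0005
gripper_force: 0.0
```

```bash
python3 - <<'E'
from h import *
o=wait_obs();print(hframe(o["tool_pos"]))
yellow(snap("wrist"))
for n in("top","scene"):
    s=snap(n);print(n)
    hsv=cv2.cvtColor(s["color"],cv2.COLOR_RGB2HSV);m=cv2.inRange(hsv,(105,130,40),(125,255,255));
    N,l,st,ce=cv2.connectedComponentsWithStats(m);print(st[1:][st[1:,4]>40])
E
```

```text
50.2 [ 0.5432 -0.0331  0.0914] [-180.    -0.   -92.1] [-0.3 -0.2  0.1] 0.0005 0.00017754591828733624
[-0.01988527  0.11208039  0.09142898]
Y [   0  132   69   94 2986] [(np.float64(0.1341), np.float64(0.0246)), (np.float64(0.0814), np.float64(0.0306)), (np.float64(0.1491), np.float64(0.0788)), (np.float64(0.09), np.float64(0.0776))]
Y [221 232  34  33 828] [(np.float64(0.008), np.float64(0.0795)), (np.float64(-0.0071), np.float64(0.0794)), (np.float64(0.0092), np.float64(0.0958)), (np.float64(-0.0066), np.float64(0.0955))]
top
[[  2 143  76  55 894]
 [370 171  14  16 173]]
scene
[[ 155  183   24   16  137]
 [ 269  230   27   31  426]
 [ 528  351   32   69 1230]]
```

>>> carry_out(
  deltas=[
    [[0,0.125,0,0,-1],[1,0.125,0,0,-1],[1,0.125,0,0,-1],[1,0.125,0,0,-1],[1,0.125,0,0,-1]],
  ],
)

```text
clock: 50.85
tool_pos: [0.5097, -0.2334, 0.0919]
orientation: [-180.0, -0.0, -92.0]
force: [1.2, 0.7, 1.0]
opening: 0.0002
gripper_force: 0.0
```

>>> carry_out(
  deltas=[
    [[0.135,0,0,0,-1],[0.135,-0.06,0,0,-1],[0.135,-0.12,0,0,-1],[0.135,-0.17,0,0,-1],[0.135,-0.195,0,0,-1]],
  ],
)

```text
clock: 51.35
tool_pos: [0.5491, -0.2587, 0.0913]
orientation: [180.0, 0.0, -91.9]
force: [-1.1, 0.1, -0.6]
opening: 0.0005
gripper_force: 0.9
```

>>> carry_out(
  deltas=[
    [[0,0,0,0,-1]],
  ],
)

```text
clock: 51.45
tool_pos: [0.5492, -0.2586, 0.0914]
orientation: [-180.0, -0.0, -91.9]
force: [0.3, 0.2, -0.2]
opening: 0.0004
gripper_force: 0.0
```

```bash
python3 - <<'E'
from h import *
o=wait_obs();print(hframe(o["tool_pos"]))
yellow(snap("wrist"))
E
```

```text
51.45 [ 0.5492 -0.2586  0.0914] [-180.    -0.   -91.9] [ 0.3  0.2 -0.2] 0.0004 0.0
[-0.00563672 -0.11309632  0.09141138]
Y [224 239  31  26 611] [(np.float64(0.0212), np.float64(-0.1423)), (np.float64(0.0073), np.float64(-0.1425)), (np.float64(0.0221), np.float64(-0.1294)), (np.float64(0.0077), np.float64(-0.1296))]
```

Works well. Continue alternating: L, R, L.

>>> carry_out(
  deltas=[
    [[0,0.12,0,0,-1],[-1,0.12,0,0,-1],[-1,0.12,0,0,-1],[-1,0.12,0,0,-1],[-1,0.12,0,0,-1]],
  ],
)

```text
clock: 52.0
tool_pos: [0.531, -0.0566, 0.0922]
orientation: [-179.9, 0.0, -92.0]
force: [0.1, -0.1, -0.1]
opening: 0.0007
gripper_force: 0.0
```

>>> carry_out(
  deltas=[
    [[-0.13,0,0,0,-1],[-0.13,-0.06,0,0,-1],[-0.13,-0.12,0,0,-1],[-0.13,-0.17,0,0,-1],[-0.13,-0.19,0,0,-1]],
  ],
)

```text
clock: 52.5
tool_pos: [0.5707, -0.0351, 0.0914]
orientation: [180.0, -0.0, -92.1]
force: [-3.5, 1.1, 3.0]
opening: 0.0007
gripper_force: 2.1
```

>>> carry_out(
  deltas=[
    [[0,0.12,0,0,-1],[1,0.12,0,0,-1],[1,0.12,0,0,-1],[1,0.12,0,0,-1],[1,0.12,0,0,-1]],
  ],
)

```text
clock: 53.0
tool_pos: [0.539, -0.2361, 0.0916]
orientation: [-179.9, -0.0, -92.0]
force: [1.2, 0.8, -0.1]
opening: 0.0008
gripper_force: 0.0
```

>>> carry_out(
  deltas=[
    [[0.13,0,0,0,-1],[0.13,-0.06,0,0,-1],[0.13,-0.12,0,0,-1],[0.13,-0.17,0,0,-1],[0.13,-0.19,0,0,-1]],
  ],
)

```text
clock: 53.5
tool_pos: [0.5772, -0.2599, 0.0912]
orientation: [180.0, -0.0, -91.9]
force: [-2.0, 0.0, -0.3]
opening: 0.0004
gripper_force: 0.8
```

```bash
python3 - <<'E'
from h import *
o=wait_obs();print(hframe(o["tool_pos"]))
yellow(snap("wrist"))
E
```

```text
53.5 [ 0.5772 -0.2599  0.0912] [180.   -0.  -91.9] [-2.   0.  -0.3] 0.0004 0.8193859614220855
[ 0.02235509 -0.1133562   0.09116967]
```

>>> carry_out(
  deltas=[
    [[0,0.12,0,0,-1],[-1,0.12,0,0,-1],[-1,0.12,0,0,-1],[-1,0.12,0,0,-1],[-1,0.12,0,0,-1]],
  ],
)

```text
clock: 54.05
tool_pos: [0.5593, -0.0571, 0.0921]
orientation: [-179.9, 0.0, -91.9]
force: [1.6, -0.6, 0.4]
opening: 0.0005
gripper_force: 0.0
```

>>> carry_out(
  deltas=[
    [[-0.13,0,0,0,-1],[-0.13,-0.06,0,0,-1],[-0.13,-0.12,0,0,-1],[-0.13,-0.17,0,0,-1],[-0.13,-0.19,0,0,-1]],
  ],
)

```text
clock: 54.55
tool_pos: [0.5987, -0.0359, 0.0913]
orientation: [180.0, -0.0, -92.0]
force: [-4.5, 1.4, 1.9]
opening: 0.0001
gripper_force: 2.1
```

>>> carry_out(
  deltas=[
    [[0,0.12,0,0,-1],[1,0.12,0,0,-1],[1,0.12,0,0,-1],[1,0.12,0,0,-1],[1,0.12,0,0,-1]],
  ],
)

```text
clock: 55.05
tool_pos: [0.567, -0.2371, 0.0916]
orientation: [-179.9, -0.0, -92.0]
force: [1.0, -0.5, 0.9]
opening: 0.0004
gripper_force: 0.0
```

>>> carry_out(
  deltas=[
    [[0.13,0,0,0,-1],[0.13,-0.06,0,0,-1],[0.13,-0.12,0,0,-1],[0.13,-0.17,0,0,-1],[0.13,-0.19,0,0,-1]],
  ],
)

```text
clock: 55.55
tool_pos: [0.6051, -0.262, 0.0913]
orientation: [-180.0, -0.0, -92.0]
force: [-2.4, -0.1, -0.1]
opening: 0.0006
gripper_force: 0.7
```

```bash
python3 - <<'E'
from h import *
o=wait_obs();print(hframe(o["tool_pos"]))
s=snap("wrist");yellow(s)
s=snap("top");yellow(s)
E
```

```text
55.55 [ 0.6051 -0.262   0.0913] [-180.   -0.  -92.] [-2.4 -0.1 -0.1] 0.0006 0.7349870909547462
[ 0.05036411 -0.11439854  0.09127245]
Y [225 246   7  18  61] [(np.float64(0.0769), np.float64(-0.1403)), (np.float64(0.0737), np.float64(-0.1404)), (np.float64(0.0775), np.float64(-0.1313)), (np.float64(0.0742), np.float64(-0.1313))]
```

>>> carry_out(
  deltas=[
    [[0,0.12,0,0,-1],[-1,0.12,0,0,-1],[-1,0.12,0,0,-1],[-1,0.12,0,0,-1],[-1,0.12,0,0,-1]],
  ],
)

```text
clock: 56.15
tool_pos: [0.5873, -0.0585, 0.0923]
orientation: [-179.9, 0.0, -92.0]
force: [1.1, 0.4, -0.7]
opening: 0.0002
gripper_force: 0.0
```

>>> carry_out(
  deltas=[
    [[-0.13,0,0,0,-1],[-0.13,-0.06,0,0,-1],[-0.13,-0.11,0,0,-1],[-0.13,-0.15,0,0,-1],[-0.13,-0.18,0,0,-1]],
  ],
)

```text
clock: 56.65
tool_pos: [0.6223, -0.037, 0.0913]
orientation: [179.7, -0.0, -92.1]
force: [-26.0, 10.4, 21.8]
opening: 0.0005
gripper_force: 14.9
```

>>> carry_out(
  deltas=[
    [[0,0.12,0,0,-1],[1,0.12,0,0,-1],[1,0.12,0,0,-1],[1,0.12,0,0,-1],[1,0.12,0,0,-1]],
  ],
)

```text
clock: 57.15
tool_pos: [0.5931, -0.2382, 0.0916]
orientation: [-179.9, -0.0, -92.0]
force: [1.6, 0.5, 0.0]
opening: 0.0005
gripper_force: 0.0
```

>>> carry_out(
  deltas=[
    [[0.13,0,0,0,-1],[0.13,-0.05,0,0,-1],[0.13,-0.09,0,0,-1],[0.13,-0.115,0,0,-1],[0.13,-0.125,0,0,-1]],
  ],
)

```text
clock: 57.65
tool_pos: [0.6149, -0.2622, 0.0914]
orientation: [179.7, -0.1, -91.9]
force: [-14.9, -5.6, 8.7]
opening: 0.0003
gripper_force: 7.7
```

>>> carry_out(
  deltas=[
    [[0,-0.01,0,0,-1],[0,-0.02,0,0,-1],[0,-0.02,0,0,-1]],
  ],
)

```text
clock: 57.95
tool_pos: [0.6149, -0.2622, 0.0914]
orientation: [179.3, -0.0, -92.0]
force: [-22.3, -5.5, 13.4]
opening: 0.0006
gripper_force: 11.8
```

```bash
python3 - <<'E'
from h import *
o=wait_obs();print(hframe(o["tool_pos"]))
E
```

```text
57.95 [ 0.6149 -0.2622  0.0914] [179.3  -0.  -92. ] [-22.3  -5.5  13.4] 0.0006 11.82968694716692
[ 0.06012832 -0.11422969  0.09140743]
```

>>> carry_out(
  deltas=[
    [[0,0.14,0,0,-1],[-1,0.14,0,0,-1],[-1,0.14,0,0,-1],[-1,0.14,0,0,-1],[-1,0.14,0,0,-1]],
  ],
)

```text
clock: 58.45
tool_pos: [0.6004, -0.058, 0.0919]
orientation: [-179.9, 0.0, -91.9]
force: [1.7, 0.6, 0.6]
opening: 0.0003
gripper_force: 0.0
```

>>> carry_out(
  deltas=[
    [[-0.13,0,0,0,-1],[-0.13,-0.05,0,0,-1],[-0.13,-0.09,0,0,-1],[-0.13,-0.115,0,0,-1],[-0.13,-0.125,0,0,-1]],
  ],
)

```text
clock: 58.95
tool_pos: [0.6226, -0.0357, 0.0911]
orientation: [179.6, 0.0, -92.1]
force: [-21.9, 13.7, 18.1]
opening: 0.0005
gripper_force: 12.5
```

```bash
python3 - <<'E'
from h import *
o=wait_obs();print(hframe(o["tool_pos"]))
s=snap("wrist");yellow(s)
s=snap("scene");yellow(s);
for n in("top","scene"):
    s=snap(n)
    for k in("tab_left","tab_right"):
        for d in ctrl.spot_point(s,k)[:1]: print(n,k,round(d["p"],2),hframe([*onz(s,d["centre"],.092),0]))
E
```

```text
58.95 [ 0.6226 -0.0357  0.0911] [179.6   0.  -92.1] [-21.9  13.7  18.1] 0.0005 12.489778082817793
[0.05947491 0.11239304 0.09114486]
Y [  17  121  146  108 7865] [(np.float64(0.1964), np.float64(0.0211)), (np.float64(0.1103), np.float64(0.0303)), (np.float64(0.2105), np.float64(0.08)), (np.float64(0.1146), np.float64(0.0783))]
Y [224 236  34  29 666] [(np.float64(0.0862), np.float64(0.0814)), (np.float64(0.0711), np.float64(0.0814)), (np.float64(0.0872), np.float64(0.0958)), (np.float64(0.0716), np.float64(0.0956))]
Y [167 199  12   9  64] [(np.float64(0.0822), np.float64(-0.1306)), (np.float64(0.0682), np.float64(-0.107)), (np.float64(0.1036), np.float64(-0.114)), (np.float64(0.0899), np.float64(-0.0907))]
Y [ 178  278   58   62 1221] [(np.float64(0.2406), np.float64(0.0202)), (np.float64(0.1808), np.float64(0.1225)), (np.float64(0.3507), np.float64(0.1032)), (np.float64(0.2957), np.float64(0.1974))]
top tab_left 0.75 [0.07362094 0.11921675 0.        ]
top tab_right 0.77 [ 0.07267926 -0.1191776   0.        ]
scene tab_left 0.94 [0.07294856 0.10541909 0.        ]
scene tab_right 0.57 [ 0.08278792 -0.10818142  0.        ]
```

>>> carry_out(
  deltas=[
    [[0,0.1,0,0,-1],[0,0.1,-0.2,0,-1],[0,0.1,-0.35,0,-1],[-0.12,0.08,-0.35,0,-1],[-0.12,0.08,-0.35,0,-1]],
  ],
)

```text
clock: 59.85
tool_pos: [0.6122, -0.011, 0.1628]
orientation: [-179.8, 0.1, -92.0]
force: [-0.6, -0.4, -1.1]
opening: 0.0003
gripper_force: 0.0
```

>>> carry_out(
  deltas=[
    [[0,0,0,0,-1],[0,0,0,0,-1]],
  ],
)

```text
clock: 60.05
tool_pos: [0.6104, -0.0125, 0.1609]
orientation: [179.9, -0.0, -92.0]
force: [-0.5, -0.3, -0.2]
opening: 0.0006
gripper_force: 0.0
```

```bash
python3 - <<'E'
from h import *
o=wait_obs();print(hframe(o["tool_pos"]))
s=snap("top");blues(s);s=snap("scene");blues(s)
E
```

```text
60.05 [ 0.6104 -0.0125  0.1609] [179.9  -0.  -92. ] [-0.5 -0.3 -0.2] 0.0006 0.0
[0.04650871 0.13513978 0.16087904]
[   2  143   89   56 1329] corners [(np.float64(0.7479), np.float64(0.8231)), (np.float64(0.7408), np.float64(0.5541)), (np.float64(0.5723), np.float64(0.5483)), (np.float64(0.5788), np.float64(0.8129))]
[371 172  13  15 159] corners [(np.float64(0.6299), np.float64(-0.2888)), (np.float64(0.629), np.float64(-0.3243)), (np.float64(0.5869), np.float64(-0.3222)), (np.float64(0.5878), np.float64(-0.2869))]
[270 230  26  31 423] corners [(np.float64(0.6112), np.float64(-0.0313)), (np.float64(0.5705), np.float64(-0.0239)), (np.float64(0.5986), np.float64(0.0412)), (np.float64(0.6377), np.float64(0.033))]
[ 528  351   32   69 1235] corners [(np.float64(0.7344), np.float64(0.5669)), (np.float64(0.5807), np.float64(0.5662)), (np.float64(0.5715), np.float64(0.6036)), (np.float64(0.7252), np.float64(0.6012))]
```

>>> carry_out(
  deltas=[
    [[0,0,0.1,0,-1],[0,0,0.16,0,-1],[0,0,0.21,0,-1],[0,0,0.26,0,-1],[0,0,0.26,0,-1]],
  ],
)

```text
clock: 60.65
tool_pos: [0.6097, -0.0117, 0.1077]
orientation: [179.8, -0.0, -92.0]
force: [-0.4, 0.0, -0.1]
opening: 0.0003
gripper_force: 0.0
```

>>> carry_out(
  deltas=[
    [[0,0,0.03,0,-1],[0,0,0.06,0,-1],[0,0,0.09,0,-1],[0,0,0.11,0,-1],[0,0,0.11,0,-1]],
  ],
)

```text
clock: 61.15
tool_pos: [0.6103, -0.0116, 0.0868]
orientation: [179.9, -0.0, -92.0]
force: [0.6, 0.2, -0.0]
opening: 0.0006
gripper_force: 0.0
```

>>> carry_out(
  deltas=[
    [[0,0,-0.2,0,-1],[0,0,-0.4,0,-1],[0,0,-0.4,0,-1]],
  ],
)

```text
clock: 61.45
tool_pos: [0.6143, -0.0112, 0.174]
orientation: [-179.4, 0.1, -91.9]
force: [0.4, 0.8, 0.3]
opening: 0.0004
gripper_force: 0.0
```

```bash
python3 - <<'E'
from h import *
o=wait_obs()
for n in("wrist","scene"):
    s=snap(n);print(n);blues(s);cover_px(s,HH)
E
```

```text
61.45 [ 0.6143 -0.0112  0.174 ] [-1.794e+02  1.000e-01 -9.190e+01] [0.4 0.8 0.3] 0.0004 0.0
wrist
[ 260  197   49   69 2646] corners [(np.float64(0.6335), np.float64(-0.0296)), (np.float64(0.5957), np.float64(-0.0284)), (np.float64(0.5962), np.float64(0.0313)), (np.float64(0.6371), np.float64(0.0301))]
pred 1 0 [[306.0, 269.0], [309.0, 195.0], [260.0, 268.0], [258.0, 195.0]]
pred 1 0.4 [[306.0, 269.0], [311.0, 211.0], [260.0, 268.0], [255.0, 211.0]]
pred 1 0.8 [[306.0, 269.0], [312.0, 241.0], [260.0, 268.0], [252.0, 241.0]]
pred -1 0 [[307.0, -135.0], [309.0, -83.0], [261.0, -134.0], [259.0, -83.0]]
pred -1 0.4 [[307.0, -135.0], [310.0, -105.0], [261.0, -134.0], [256.0, -104.0]]
pred -1 0.8 [[307.0, -135.0], [312.0, -134.0], [261.0, -134.0], [254.0, -133.0]]
scene
[265 238  30  23 405] corners [(np.float64(0.6391), np.float64(-0.0266)), (np.float64(0.5978), np.float64(-0.0325)), (np.float64(0.5997), np.float64(0.0316)), (np.float64(0.6404), np.float64(0.0361))]
[ 528  351   32   69 1235] corners [(np.float64(0.7344), np.float64(0.567)), (np.float64(0.5812), np.float64(0.5652)), (np.float64(0.5716), np.float64(0.6027)), (np.float64(0.7248), np.float64(0.6013))]
pred 1 0 [[296.0, 248.0], [271.0, 236.0], [287.0, 261.0], [262.0, 249.0]]
pred 1 0.4 [[296.0, 248.0], [273.0, 230.0], [287.0, 261.0], [263.0, 243.0]]
pred 1 0.8 [[296.0, 248.0], [279.0, 227.0], [287.0, 261.0], [269.0, 240.0]]
pred -1 0 [[165.0, 186.0], [187.0, 196.0], [155.0, 197.0], [176.0, 207.0]]
pred -1 0.4 [[165.0, 186.0], [184.0, 188.0], [155.0, 197.0], [173.0, 200.0]]
pred -1 0.8 [[165.0, 186.0], [177.0, 180.0], [155.0, 197.0], [167.0, 191.0]]
```

>>> carry_out(
  deltas=[
    [[0.7,0,0,0,-1],[0.7,0,0,0,-1],[0.7,0,0,0,-1],[0.7,0,0,0,-1]],
  ],
)

```text
clock: 61.95
tool_pos: [0.6044, -0.1555, 0.166]
orientation: [179.8, -0.0, -92.2]
force: [0.2, 0.9, -0.9]
opening: 0.0006
gripper_force: 0.0
```

>>> carry_out(
  deltas=[
    [[0.66,0,0,0,-1],[0.66,0,0,0,-1],[0.66,0,0,0,-1],[0.66,0,0,0,-1],[0.66,0,0,0,-1]],
  ],
)

```text
clock: 62.45
tool_pos: [0.6005, -0.2838, 0.1661]
orientation: [179.9, 0.0, -92.1]
force: [0.5, 1.0, 0.1]
opening: 0.0003
gripper_force: 0.0
```

```bash
python3 - <<'E'
from h import *
o=wait_obs();print(hframe(o["tool_pos"]))
E
```

```text
62.45 [ 0.6005 -0.2838  0.1661] [179.9   0.  -92.1] [0.5 1.  0.1] 0.0003 0.0
[ 0.04651534 -0.13638267  0.16607374]
```

>>> carry_out(
  deltas=[
    [[0,0,0.12,0,-1],[0,0,0.19,0,-1],[0,0,0.24,0,-1],[0,0,0.29,0,-1],[0,0,0.29,0,-1]],
  ],
)

```text
clock: 62.95
tool_pos: [0.6005, -0.2828, 0.1079]
orientation: [179.9, 0.0, -92.0]
force: [-0.9, -0.1, 0.2]
opening: 0.0005
gripper_force: 0.0
```

>>> carry_out(
  deltas=[
    [[0,0,0.03,0,-1],[0,0,0.06,0,-1],[0,0,0.09,0,-1],[0,0,0.11,0,-1],[0,0,0.11,0,-1]],
  ],
)

```text
clock: 63.45
tool_pos: [0.6008, -0.2834, 0.0867]
orientation: [179.9, 0.0, -92.0]
force: [-0.5, 0.2, 0.4]
opening: 0.0005
gripper_force: 0.0
```

>>> carry_out(
  deltas=[
    [[0,0,-0.2,0,-1],[0,0,-0.45,0,-1],[0,0,-0.6,0,-1]],
  ],
)

```text
clock: 63.75
tool_pos: [0.6024, -0.2841, 0.2118]
orientation: [-179.8, -0.1, -92.0]
force: [0.5, 0.5, 0.0]
opening: 0.0003
gripper_force: 0.0
```

>>> carry_out(
  deltas=[
    [[0,0.4,-0.1,0,-1],[0,0.8,-0.2,0,-1],[0,0.8,-0.2,0,-1],[0,0.8,-0.2,0,-1],[0,0.8,-0.2,0,-1]],
  ],
)

```text
clock: 64.25
tool_pos: [0.4401, -0.2781, 0.2496]
orientation: [-179.8, -0.0, -92.0]
force: [0.8, -1.1, -0.1]
opening: 0.0001
gripper_force: 0.0
```

>>> carry_out(
  deltas=[
    [[0,0,0,0,-1],[0,0,0,0,-1],[0,0,0,0,-1]],
  ],
)

```text
clock: 64.55
tool_pos: [0.4422, -0.2778, 0.2467]
orientation: [179.9, 0.0, -92.0]
force: [-1.0, -0.3, -0.9]
opening: 0.0008
gripper_force: 0.0
```

```bash
python3 - <<'E'
from h import *
o=wait_obs()
for n in("wrist","top","scene"):
    s=snap(n);print(n);blues(s);yellow(s);
    for a in(0,.8): print(a,np.array([proj(s,world(HH,(x,sg*(.182-r*np.cos(a)),.0855+r*np.sin(a)))) for sg in(1,-1) for x in(.032,.072) for r in(0,.065)]).round().tolist())
    print("tabs",[proj(s,world(HH,(.0725,sg*.113,.118))).round() for sg in(1,-1)])
E
```

```text
64.55 [ 0.4422 -0.2778  0.2467] [179.9   0.  -92. ] [-1.  -0.3 -0.9] 0.0008 0.0
wrist
[ 115  161   38   54 1657] corners [(np.float64(0.6243), np.float64(-0.3237)), (np.float64(0.5847), np.float64(-0.3246)), (np.float64(0.5852), np.float64(-0.2645)), (np.float64(0.6265), np.float64(-0.2613))]
Y [ 93 204  33  35 695] [(np.float64(0.0867), np.float64(-0.1375)), (np.float64(0.0457), np.float64(-0.1372)), (np.float64(0.0951), np.float64(-0.0981)), (np.float64(0.0521), np.float64(-0.0994))]
Y [ 87 312  30  19 166] [(np.float64(0.133), np.float64(0.0018)), (np.float64(0.086), np.float64(-0.0042)), (np.float64(0.1441), np.float64(0.0337)), (np.float64(0.0945), np.float64(0.0258))]
0 [[189.0, 399.0], [182.0, 371.0], [165.0, 396.0], [156.0, 368.0], [146.0, 154.0], [152.0, 213.0], [114.0, 156.0], [121.0, 213.0]]
0.8 [[189.0, 399.0], [176.0, 404.0], [165.0, 396.0], [149.0, 400.0], [146.0, 154.0], [132.0, 209.0], [114.0, 156.0], [98.0, 209.0]]
tabs [array([148., 382.]), array([108., 226.])]
top
[  2 143  76  55 897] corners [(np.float64(0.7432), np.float64(0.8264)), (np.float64(0.7425), np.float
[... 1413 characters left out ...]
[251 239  13  10  73] [(np.float64(0.0812), np.float64(0.0963)), (np.float64(0.0669), np.float64(0.1206)), (np.float64(0.1037), np.float64(0.1104)), (np.float64(0.0896), np.float64(0.1343))]
Y [ 178  278   58   59 1221] [(np.float64(0.2406), np.float64(0.0202)), (np.float64(0.1808), np.float64(0.1225)), (np.float64(0.3457), np.float64(0.0995)), (np.float64(0.2906), np.float64(0.1941))]
0 [[296.0, 248.0], [271.0, 236.0], [287.0, 261.0], [262.0, 249.0], [165.0, 186.0], [187.0, 196.0], [155.0, 197.0], [176.0, 207.0]]
0.8 [[296.0, 248.0], [279.0, 227.0], [287.0, 261.0], [269.0, 240.0], [165.0, 186.0], [177.0, 180.0], [155.0, 197.0], [167.0, 191.0]]
tabs [array([260., 239.]), array([176., 199.])]
```

```bash
python3 -c "
from plant import ctrl
print(ctrl.close_job())"
```

```text
the job is handed in; nothing more can be done
None
```

The job is handed in with both blocks in the tray, all three packs seated, the panel home against its stop and both covers shut; `close_job` returned no verdict. Both covers had snapped shut early, most likely pressed by the gripper body in bays 1 and 3, so I lifted them open again before sliding the panel.

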